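# Try an LED lamp in the sprung bayonet holder

## Task

Take the LED lamp out of its carton and fit it in the table lamp's bayonet holder: pins into the two slots, push it down against the spring, then turn it a quarter turn clockwise (seen from above) to the stop. The holder has no catch, so the lamp makes contact only while it is pressed: finish while still gripping the lamp, turned to the stop and pressed fully down with its collar flush on the holder's rim. Leave the ink jar, inkstone and paperweight where they are.

Things in the scene. Friction and masses are not known exactly. Their poses are not given: they have to be found in the camera images.
- lamp: loose LED lamp, about 90 g, 90 mm tall, upright in the carton. Origin: centre of the underside of its metal cap, z up its axis. Cap 28 mm across (z 0 to 26, tapering to 18 over the lowest 8), round white collar 60 mm across (z 26 to 32), square grey body 36 x 36 (z 32 to 68), white dome to z = 90. Yaw and yaw + 180 degrees fit alike
- lamp_pins (a point): on the lamp's axis 10 mm above its origin, between the two brass pins, which lie along its own +x and -x, are 6 mm thick and reach out to 21 mm from the axis. Two orange stripes on the collar's top show the same directions
- lamp_body (a point): middle of the square grey body, 50 mm above the lamp's origin; its four flat sides are square to the lamp's x and y, and it can be gripped from above across either pair
- carton: fixed cardboard block 84 x 84 mm, 40 mm high, with a 46 mm square well; the lamp's cap hangs in the well and its collar rests on the top, so the lamp is simply lifted out upwards, 26 mm and more. Origin: centre of the underside
- lamp_base: the table lamp, fixed: white round foot 140 mm across, 20 mm high, small red switch at -x; on it an upright holder, brass outside, grey inside, 52 mm across, bore 31 mm. Two slots 10 mm wide, open at the rim, lie along its own +x and -x; orange marks on the white flange (8 mm below the rim, 26 to 42 mm from the axis) show them. Origin: centre of the underside
- holder_rim (a point): centre of the holder's mouth at rim level, 70 mm above the desk, axes as the table lamp's. Lamp flush: its origin 26 mm below. From each slot a groove, roof 9 mm below the rim, runs a quarter turn clockwise from above to a stop (pins along the holder's y, 6 degrees play beyond): the lamp turns only with its collar under 4 mm from the rim, and never anticlockwise
- contact (a joint): the sprung copper contact in the bore: 0 when up (its top 12 mm below the rim), grows in m as it is pressed down, 0.014 with the collar flush on the rim, where it pushes up with about 9.5 N (2.5 N at the start of its travel). Unheld, it lifts a turned lamp 4 mm off the rim
- ink: ink jar, amber glass with black cap, 46 mm across, 60 mm high, loose. Origin: centre of the underside
- inkstone: dark flat inkstone 75 x 105 x 18 mm, loose. Origin: centre of the underside
- paperweight: dark wooden bar 30 x 150 x 17 mm with brass inlay, loose. Origin: centre of the underside
Not all that is in view belongs to the job. Several things look just like the lamp_base: the one meant starts farthest from the robot's base.

How it is judged:
By the outcome, as a careful person would: the job done as asked, in the order asked, and still so for the second after the job is handed in, while the arm keeps its last pose, push and grip.
It also fails if it takes over 48 s, if anything falls off the work surface, if the arm or the gripper's body presses on something with over 40 N, if the wrist force passes 120 N, or if a joint passes its speed limit or range.

## Robot

A 6-joint arm with a two-finger parallel gripper is mounted at the origin on the work surface. World frame = base frame: x ahead of the robot, y to its left, z up, the work surface at z = 0. Lengths are in m, angles in rad, forces in N, time in s.
With the tool pointing down it reaches from about 0.3 to 0.825 m from the base axis. Payload 5.4 kg.
Tool frame: the origin (TCP) lies between the finger pads; the fingertips stand 11 mm ahead of it and the grasp point (between the pads) lies 8 mm behind it; z points along the fingers, y is the direction in which the jaws open and shut (so a half turn about z gives the same grasp; the last joint's range is limited). The gripper opens to 92 mm and grips with 3 to 60 N. Pads are 20 mm wide; open, the fingers measure 128 mm over their backs; the gripper's body (75 mm by 189 mm) begins 69 mm behind the grasp point.
Start: joints at [0.933, 0.158, 1.597, -0, 1.386, -0.21], TCP at [0.239, 0.523, 0.226] pointing down, gripper open.
Joint ranges: [-2.91, 2.91], [-0.94, 2.29], [0.18, 2.7], [-1.29, 4.43], [0.17, 2.64], [-3, 3]. Speed limits (rad/s): [2.57, 2.57, 3.14, 3.14, 3.14, 3.14].

## Interface

Orientations are given as a rotation vector (axis times angle).
In Python, from station import env gives the robot as it stands.
- The arm moves only by the tool move_arm, never from a script. Its argument "moves" is text: rows parted by semicolons, each of 5 numbers parted by spaces: the shift along the tool's x, y, z in units of 40 mm (1.0 is 40 mm), then the turn about the tool's z in units of 6 degrees (1.0 is 6 degrees), then the opening, from 0 (shut) to 1 (fully open). A call has 1 to 10 rows; each row shifts and turns the pose as measured when the row begins, along the tool's axes as they then stand; what a row does not reach is not made up. A row lasts 1/12 s, in which the tool goes at most 41.7 mm and 7.16 degrees, less where a joint would pass 70% of its speed; a pose out of reach is approached as far as the arm can. A call is refused whole if a number of a shift passes 1 or a number of a turn 1, either way. A call with a gripper value outside its range is refused whole. The fingers move at their own pace and stop on an object; "squeeze" is the grip in N (left out, the last holds). Time passes only in rows, so rows that do not move let the fingers close. It gives the time, the measured TCP pose, the force and the opening at its end, in the units of the state.
- env.get_state(): the state, without advancing time (a new reading comes with each control period).
- env.read_camera(name): name is "scene" or "top" or "wrist"; returns a dict with "image" (400x640x3 uint8, red, green, blue), "fov_y" (degrees; the focal length in pixels is half the picture's height over the tangent of half this angle, whatever the lens; pixels are square), "cx", "cy" (the principal point, pixels), "rvec" (rotation vector, rad) and "tvec" (3), from world to camera coordinates, as OpenCV has them. Camera axes: x right, y down, z forward; pixel columns grow to the right and rows downward; lengths in m; the calibration is good to about 2 mm. A picture is of the moment at which its call begins. There is no depth.
- env.job_done(): hands the job in, once; it reports no verdict.
The state is a dict: "time": time; "q": joint angles; "joint_velocities": joint speeds; "joint_efforts": joint torques, N m; "eef_pos": TCP position; "eef_rot": TCP orientation; "ft_force": force on the tool from outside, world axes, zero at the start; "wrist_torque": the same for the moment, N m; "grip_width": finger opening in m.
Only numpy, scipy, OpenCV 4.12 (cv2) and the standard library are available. Lean on these libraries where they do the work, as an engineer would, in place of code of your own. Each camera call takes 0.05 s, during which the arm holds its last target.

## Working session

There is one attempt and no reset: what is moved stays moved. The work goes in short steps, Python scripts to look and compute and a tool call to move; the robot and the scene stay as the last step left them, time stands still between calls to the robot, and variables do not carry over. Pictures are saved under pics/ and viewed, and the job is handed in when it is done.

Besides the shell and the picture viewer there is one more tool, called after ">>>" as name(argument=value, ...), one argument or row to a line, values as JSON. move_arm: Moves the arm, as the interface text tells. Its arguments: {"type":"object","properties":{"moves":{"type":"string"},"squeeze":{"type":"number"}},"required":["moves"]}

```bash
ls; mkdir -p pics; cat > h.py <<'E'
import numpy as np, cv2
from station import env
def cam(n,save=None):
    c=env.read_camera(n); 
    if save: cv2.imwrite('pics/'+save,c['image'][:,:,::-1])
    return c
def K(c):
    h=c['image'].shape[0]; f=h/2/np.tan(np.radians(c['fov_y'])/2)
    return np.array([[f,0,c['cx']],[0,f,c['cy']],[0,0,1.]])
def ray(c,uv):
    R,_=cv2.Rodrigues(np.array(c['rvec'],float)); t=np.array(c['tvec'],float)
    d=R.T@np.linalg.inv(K(c))@np.array([uv[0],uv[1],1.]); return -R.T@t,d
def onz(c,uv,z):
    o,d=ray(c,uv); return o+d*(z-o[2])/d[2]
def proj(c,p):
    return cv2.projectPoints(np.array(p,float).reshape(-1,3),np.array(c['rvec'],float),np.array(c['tvec'],float),K(c),None)[0].reshape(-1,2)
E
python3 - <<'E'
from h import *
for n in ['scene','top','wrist']:
    c=cam(n,n+'0.png'); print(n,c['fov_y'],c['rvec'],c['tvec'],c['image'].shape, c.keys())
print(env.get_state())
E
```

```text
pics
scene 57.99293317931036 [ 1.88761406  1.37812431 -0.63440697] [-0.15256244 -0.22812634  1.38018632] (400, 640, 3) dict_keys(['image', 'fov_y', 'cx', 'cy', 'rvec', 'tvec'])
top 57.712175882027985 [ 2.20970577 -2.19240083  0.04883256] [-0.02197917  0.49491407  0.86717088] (400, 640, 3) dict_keys(['image', 'fov_y', 'cx', 'cy', 'rvec', 'tvec'])
wrist 59.75911962783893 [-2.46653672 -1.58684943 -0.18893771] [-0.57247799 -0.0270827   0.39041309] (400, 640, 3) dict_keys(['image', 'fov_y', 'cx', 'cy', 'rvec', 'tvec'])
{'time': 0.15, 'q': array([ 9.32887639e-01,  1.58898680e-01,  1.59790024e+00, -2.24191394e-05,
        1.38618513e+00, -2.10089225e-01]), 'joint_velocities': array([ 1.02510903e-03, -3.72477144e-03, -3.10875386e-03, -2.08697628e-06,
       -1.15568588e-03, -8.41701068e-04]), 'joint_efforts': array([ 2.19740323e-04, -3.85916054e+01, -3.22434747e+01,  7.01520522e-02,
        3.51205689e-02, -7.07131267e-05]), 'eef_pos': array([0.23830746, 0.52279937, 0.22486963]), 'eef_rot': array([-6.66780266e-01, -3.06945178e+00,  2.00595263e-03]), 'ft_force': array([ 0.2850811 , -0.64064066,  0.22335227]), 'wrist_torque': array([-0.00320655, -0.00494023,  0.01631874]), 'grip_width': 0.09171129135531574}
```

View pics/scene0.png

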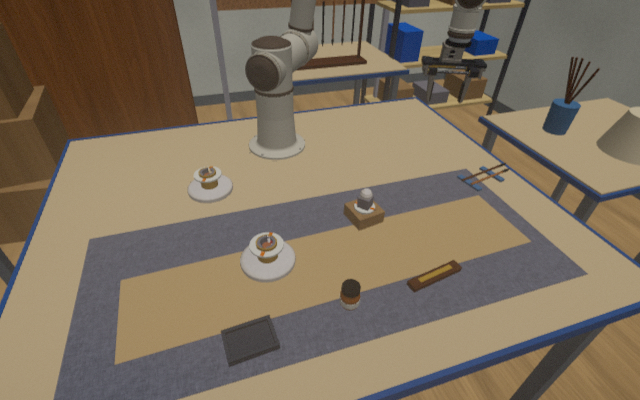

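View pics/top0.png

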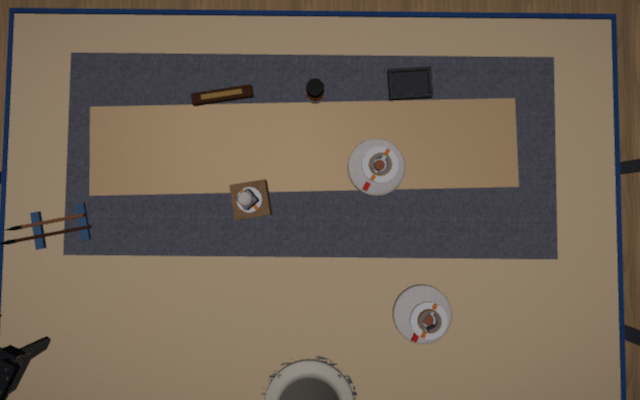

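View pics/wrist0.png

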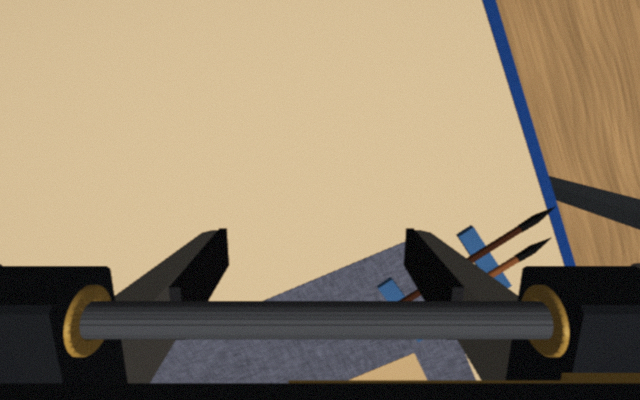

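The target base is near (376,166) in the top view, and the nearer look-alike near (422,314) is a decoy. The carton is near (250,200). I'll zoom in next.

```bash
python3 - <<'E'
import cv2,numpy as np
i=cv2.imread('pics/top0.png')
a=cv2.resize(i[130:205,340:415],(400,400),interpolation=cv2.INTER_CUBIC)
b=cv2.resize(i[165:240,212:287],(400,400),interpolation=cv2.INTER_CUBIC)
cv2.imwrite('pics/z0.png',np.hstack([a,b]))
E
```

```text
(no output)
```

View pics/z0.png

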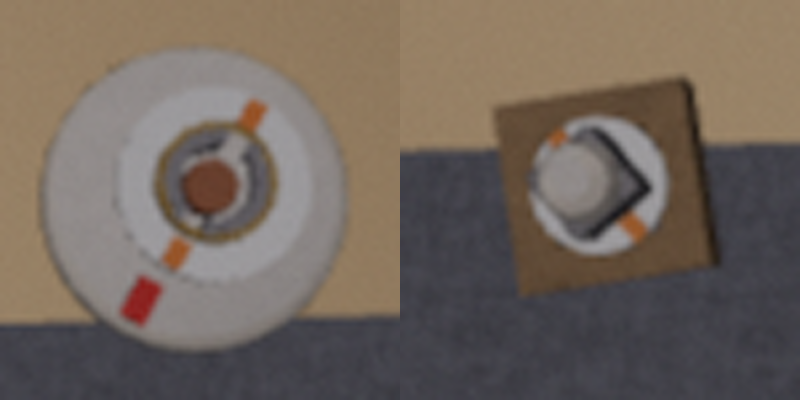

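```bash
cat > m.py <<'E'
from h import *
def orange(c,box=None,sat=120,minA=6):
    im=c['image']; hsv=cv2.cvtColor(im,cv2.COLOR_RGB2HSV)
    m=cv2.inRange(hsv,(7,sat+30,120),(20,255,255))
    if box:
        k=np.zeros_like(m);x0,y0,x1,y1=box;k[y0:y1,x0:x1]=255;m&=k
    n,l,s,ce=cv2.connectedComponentsWithStats(m)
    return [(s[i][4],ce[i]) for i in range(1,n) if s[i][4]>=minA]
E
python3 - <<'E'
from m import *
c=cam('top')
for nm,box,z in [('holder',(345,135,410,200),.062),('lamp',(225,175,275,225),.046),('red',(345,175,375,195),.02)]:
    r=orange(c,box,80); print(nm)
    for a,p in r: print(a,p.round(1),onz(c,p,z).round(4))
for s in [1,2]:pass
c=cam('scene','s.png')
for nm,box,z in [('holder',(235,225,300,280),.062),('lamp',(340,185,390,230),.046)]:
    print(nm)
    for a,p in orange(c,box,80,3): print(a,p.round(1),onz(c,p,z).round(4))
i=c['image'][:,:,::-1]
cv2.imwrite('pics/z1.png',np.hstack([cv2.resize(i[y:y+60,x:x+60],(400,400),interpolation=cv2.INTER_CUBIC) for x,y in [(240,225),(335,175)]]))
E
```

```text
holder
18 [386.8 151.4] [ 0.5985 -0.1749  0.062 ]
17 [372.6 177.1] [ 0.5395 -0.1423  0.062 ]
lamp
7 [241. 190.] [0.5084 0.1607 0.046 ]
14 [255.4 207.1] [0.4691 0.1266 0.046 ]
red
17 [372.6 177.1] [ 0.5436 -0.1488  0.02  ]
holder
12 [269.9 233.8] [ 0.5376 -0.1417  0.062 ]
14 [274.4 244.5] [ 0.5778 -0.1396  0.062 ]
40 [265.2 245.5] [ 0.5744 -0.1617  0.062 ]
4 [257.5 246. ] [ 0.5706 -0.1798  0.062 ]
3 [268.7 248.7] [ 0.5874 -0.1558  0.062 ]
18 [262.3 253. ] [ 0.5968 -0.1734  0.062 ]
lamp
193 [363.5 210.7] [0.5071 0.1312 0.046 ]
```

View pics/z1.png

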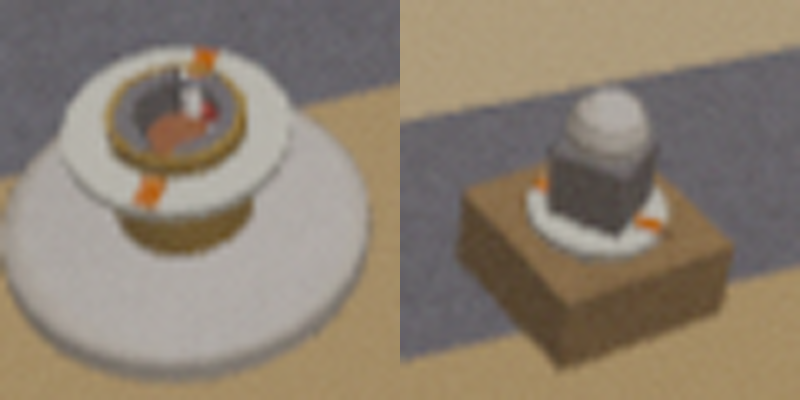

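```bash
cat >> h.py <<'E'
from scipy.spatial.transform import Rotation as Ro
def go(x,y,z,yawy,n=None):
    s=env.get_state(); R=Ro.from_rotvec(s['eef_rot']).as_matrix()
    d=R.T@(np.array([x,y,z])-s['eef_pos'])/0.04
    cy=np.degrees(np.arctan2(R[1,1],R[0,1])); dt=-((yawy-cy+180)%360-180)/6
    tilt=np.degrees(np.arccos(-R[2,2]))
    print('cur',s['eef_pos'].round(4),'yawy',cy.round(2),'tilt',tilt.round(2),'F',s['ft_force'].round(1),'T',s['wrist_torque'].round(2),'w',s['grip_width'].round(4),'t',s['time'].__round__(2))
    print('tool shift units',d.round(3),'turn units',round(dt,3), 'len',np.linalg.norm(d).round(2))
E
python3 - <<'E'
from h import *
c=cam('wrist'); s=env.get_state(); R=Ro.from_rotvec(s['eef_rot']).as_matrix()
Rc,_=cv2.Rodrigues(np.array(c['rvec']));o=-Rc.T@np.array(c['tvec'])
print('cam in tool',R.T@(o-s['eef_pos']),'axes(tool)',(R.T@Rc.T).round(3))
go(.485,.14,.225,41)
E
```

```text
cam in tool [ 0.06652832 -0.00157887 -0.15972722] axes(tool) [[ 0.    -0.971 -0.238]
 [ 1.     0.    -0.   ]
 [ 0.    -0.238  0.971]]Traceback (most recent call last):
  File "<stdin>", line 5, in <module>
  File "h.py", line 23, in go
    print('cur',s['eef_pos'].round(4),'yawy',cy.round(2),'tilt',tilt.round(2),'F',s['ft_force'].round(1),'T',s['wrist_torque'].round(2),'w',s['grip_width'].round(4),'t',s['time'].__round__(2))
                                                                                                                                            ^^^^^^^^^^^^^^^^^^^^^
AttributeError: 'float' object has no attribute 'round'
```

```bash
sed -i "s/s\['grip_width'\].round(4)/round(float(s['grip_width']),4)/; s/s\['time'\].__round__(2)/round(float(s['time']),2)/" h.py; python3 - <<'E'
from h import *
go(.488,.143,.2,41)
E
```

```text
cur [0.2385 0.523  0.2253] yawy 65.49 tilt 0.04 F [ 0.4 -0.1  0.6] T [-0.01  0.03  0.01] w 0.0918 t 0.3
tool shift units [-9.617 -6.055  0.635] turn units 4.082 len 11.38
```

>>> move_arm(
  moves="-.8 -.5 0 0 1;-.8 -.5 0 0 1;-.8 -.5 0 0 1;-.8 -.5 0 0 1;-.8 -.5 0 0 1;-.8 -.5 0 0 1;-.8 -.5 0 0 1;-.8 -.5 0 0 1;-.8 -.5 0 0 1;-.8 -.5 0 0 1",
)

```text
time: 1.13
eef_pos: [0.4512, 0.2013, 0.2246]
eef_rot: [0.645, 3.074, 0.005]
ft_force: [0.1, 0.4, 0.8]
grip_width: 0.0916
```

```bash
python3 - <<'E'
from h import *
go(.488,.143,.2,41)
E
```

```text
cur [0.4512 0.2013 0.2246] yawy 66.31 tilt 0.17 F [0.1 0.4 0.8] T [-0.01 -0.04  0.  ] w 0.0916 t 1.13
tool shift units [-1.427 -0.967  0.611] turn units 4.218 len 1.83
```

>>> move_arm(
  moves="-.7 -.5 .3 0 1;-.7 -.5 .3 0 1;0 0 0 1 1;0 0 0 1 1;0 0 0 1 1;0 0 0 1 1;0 0 0 .2 1;0 0 0 0 1",
)

```text
time: 1.8
eef_pos: [0.4926, 0.1295, 0.1998]
eef_rot: [1.348, 2.834, 0.004]
ft_force: [-0.1, 0.5, 0.2]
grip_width: 0.0924
```

```bash
python3 - <<'E'
from m import *
c=cam('wrist','w1.png')
go(.488,.143,.2,41)
for a,p in orange(c,None,80,5): print(a,p.round(1),onz(c,p,.046).round(4))
E
```

```text
cur [0.4926 0.1295 0.1997] yawy 39.19 tilt 0.22 F [ 1.   0.6 -0.5] T [-0.03 -0.01  0.04] w 0.0916 t 1.85
tool shift units [ 0.333  0.124 -0.007] turn units -0.302 len 0.36
4491 [319.8 169.7] [0.4837 0.1446 0.046 ]
579 [568.4 245.1] [0.7152 0.2388 0.046 ]
442 [ 70.8 327.5] [ 0.3896 -0.14    0.046 ]
378 [562.2 328.8] [0.7801 0.1741 0.046 ]
116 [345.5 380. ] [ 0.6475 -0.0126  0.046 ]
```

View pics/w1.png

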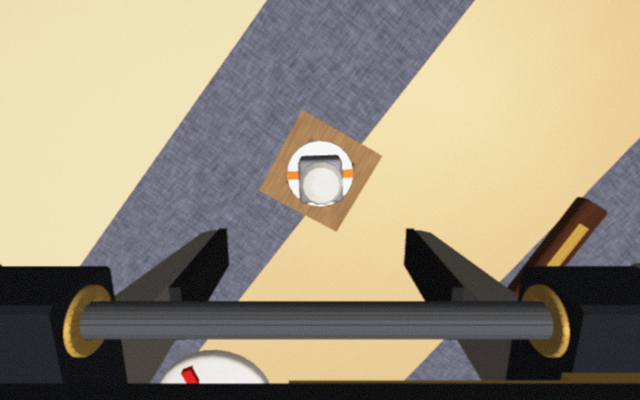

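```bash
python3 - <<'E'
from m import *
c=cam('wrist')
L=[]
for sat in (140,170):
  for a,p in orange(c,(283,135,357,212),sat,5): 
    P=onz(c,p,.046);print(sat,a,p.round(1),P.round(4))
hsv=cv2.cvtColor(c['image'],cv2.COLOR_RGB2HSV)
m=cv2.inRange(hsv,(0,0,200),(180,40,255)); k=np.zeros_like(m);k[135:215,280:360]=255;m&=k
ct=max(cv2.findContours(m,0,1)[0],key=cv2.contourArea); (x,y),r=cv2.minEnclosingCircle(ct); print(x,y,r,cv2.boundingRect(ct)); 
print(onz(c,(x,y),.046)); print(hsv[173,286:300])
cv2.imwrite('pics/z2.png',cv2.resize(c['image'][130:220,275:365,::-1],(540,540),interpolation=cv2.INTER_CUBIC))
E
```

```text
140 65 [347.6 173.2] [0.5052 0.1582 0.046 ]
140 71 [292.4 175. ] [0.4673 0.1252 0.046 ]
170 8 [290.4 174.9] [0.4658 0.1241 0.046 ]
170 14 [294.5 175.4] [0.469  0.1261 0.046 ]
327.5 186.96153259277344 25.15082550048828 (303, 164, 49, 42)
[0.49920314 0.13678963 0.046     ]
[[ 15 132 183]
 [ 13 169 231]
 [ 14 188 244]
 [ 14 198 246]
 [ 15 198 246]
 [ 15 202 245]
 [ 14 201 244]
 [ 14 198 246]
 [ 15 200 245]
 [ 15 200 245]
 [ 14 203 244]
 [ 13 196 233]
 [  9 145 174]
 [172  32 121]]
```

View pics/z2.png

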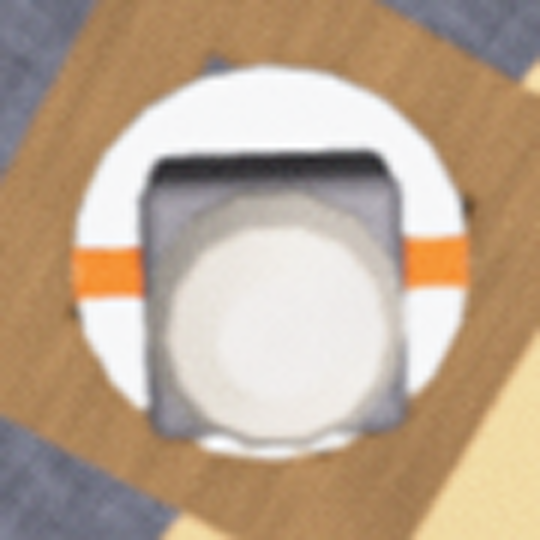

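```bash
python3 - <<'E'
from m import *
go(.4863,.1417,.060,41)
E
```

```text
cur [0.4926 0.1296 0.1998] yawy 39.23 tilt 0.23 F [-0.1 -0.7 -0.1] T [-0.    0.01  0.04] w 0.0919 t 1.9
tool shift units [0.338 0.057 3.494] turn units -0.294 len 3.51
```

>>> move_arm(
  moves=".34 .06 0 -.3 1;0 0 .6 0 1;0 0 .6 0 1;0 0 .4 0 1;0 0 0 0 1;0 0 0 0 1",
)

```text
time: 2.4
eef_pos: [0.4851, 0.1468, 0.1359]
eef_rot: [1.278, 2.863, 0.009]
ft_force: [-0.0, -0.4, -0.4]
grip_width: 0.0919
```

```bash
python3 - <<'E'
from m import *
go(.4863,.1417,.060,41)
c=cam('wrist','w2.png')
for a,p in orange(c,(200,50,440,300),140,15): 
    P=onz(c,p,.046);print(a,p.round(1),P.round(4))
E
```

```text
cur [0.4851 0.1468 0.1359] yawy 41.9 tilt 0.49 F [-0.  -0.4 -0.4] T [-0.04  0.05 -0.02] w 0.0919 t 2.4
tool shift units [-0.11  -0.078  1.898] turn units 0.15 len 1.9
102 [279.3 211.7] [0.467 0.125 0.046]
88 [347.  212.5] [0.505  0.1581 0.046 ]
```

View pics/w2.png

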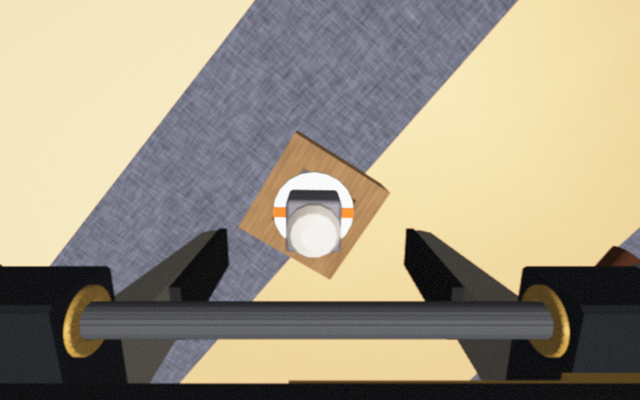

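>>> move_arm(
  moves="-.12 -.08 0 .15 1;0 0 0 0 1;0 0 .5 0 1;0 0 .5 0 1;0 0 0 0 1;0 0 0 0 1",
)

```text
time: 2.95
eef_pos: [0.4918, 0.1412, 0.103]
eef_rot: [1.296, 2.842, 0.019]
ft_force: [0.6, -0.2, 0.2]
grip_width: 0.092
```

```bash
python3 - <<'E'
from m import *
go(.4863,.1417,.060,41)
E
```

```text
cur [0.4918 0.1412 0.103 ] yawy 40.99 tilt 1.26 F [ 0.6 -0.2  0.2] T [-0.01  0.01  0.02] w 0.092 t 2.95
tool shift units [ 0.112 -0.116  1.072] turn units -0.002 len 1.08
```

```bash
sed -i "s/^    print('tool shift/    print('zaxis deg: tilt along yaw dir',np.degrees(R[:2,2]).round(2), 'in tool xy', np.degrees(R[2,:2]).round(2), 'q',s['q'].round(3))\n&/" h.py; python3 - <<'E'
from m import *
c=cam('top')
go(.4863,.1417,.060,41)
E
```

```text
cur [0.4917 0.1412 0.103 ] yawy 40.98 tilt 1.25 F [ 0.3 -0.4 -1.7] T [0.01 0.04 0.04] w 0.0919 t 3.0
zaxis deg: tilt along yaw dir [1.23 0.21] in tool xy [-0.65  1.06] q [ 0.041  0.111  1.906  0.003  1.102 -0.675]
tool shift units [ 0.11  -0.113  1.072] turn units -0.003 len 1.08
```

>>> move_arm(
  moves=".11 -.12 0 0 1;0 0 0 0 1;0 0 0 0 1",
)

```text
time: 3.25
eef_pos: [0.4865, 0.1414, 0.1062]
eef_rot: [1.294, 2.838, 0.022]
ft_force: [0.1, -0.7, -0.6]
grip_width: 0.092
```

```bash
python3 - <<'E'
from m import *
go(.4863,.1417,.060,41)
E
```

```text
cur [0.4865 0.1414 0.1062] yawy 40.98 tilt 1.52 F [ 0.1 -0.7 -0.6] T [-0.01  0.09  0.02] w 0.092 t 3.25
zaxis deg: tilt along yaw dir [1.5  0.21] in tool xy [-0.82  1.27] q [ 0.042  0.091  1.922  0.003  1.103 -0.674]
tool shift units [ 0.026 -0.023  1.154] turn units -0.003 len 1.15
```

>>> move_arm(
  moves="0 0 .2 0 1;0 0 .2 0 1;0 0 0 0 1;0 0 0 0 1",
)

```text
time: 3.58
eef_pos: [0.4879, 0.1415, 0.0903]
eef_rot: [1.293, 2.836, 0.025]
ft_force: [-0.3, -0.0, 0.8]
grip_width: 0.0919
```

```bash
python3 - <<'E'
from m import *
go(.4863,.1417,.060,41)
E
```

```text
cur [0.4879 0.1415 0.0903] yawy 40.99 tilt 1.7 F [-0.3 -0.   0.8] T [-0.03 -0.   -0.02] w 0.0919 t 3.58
zaxis deg: tilt along yaw dir [1.68 0.23] in tool xy [-0.93  1.42] q [ 0.042  0.116  1.93   0.003  1.066 -0.674]
tool shift units [ 0.041 -0.046  0.755] turn units -0.001 len 0.76
```

>>> move_arm(
  moves="0 0 0 0 1;0 0 0 0 1;0 0 0 0 1;0 0 0 0 1",
)

```text
time: 3.92
eef_pos: [0.4875, 0.1416, 0.0896]
eef_rot: [1.293, 2.837, 0.024]
ft_force: [-0.8, -0.1, 0.5]
grip_width: 0.092
```

```bash
python3 - <<'E'
from m import *
go(.4863,.1417,.060,41)
E
```

```text
cur [0.4875 0.1416 0.0896] yawy 40.99 tilt 1.62 F [-0.8 -0.1  0.5] T [-0.07  0.01 -0.03] w 0.092 t 3.92
zaxis deg: tilt along yaw dir [1.6  0.22] in tool xy [-0.88  1.36] q [ 0.042  0.117  1.93   0.003  1.066 -0.674]
tool shift units [ 0.034 -0.039  0.74 ] turn units -0.001 len 0.74
```

>>> move_arm(
  moves="0 0 -.8 0 1;0 0 -.8 0 1;0 0 0 0 1;0 0 0 0 1",
)

```text
time: 4.25
eef_pos: [0.4844, 0.1412, 0.1547]
eef_rot: [1.295, 2.84, 0.021]
ft_force: [0.3, -0.2, -0.1]
grip_width: 0.0917
```

```bash
python3 - <<'E'
from m import *
go(.4863,.1417,.060,41)
E
```

```text
cur [0.4844 0.1412 0.1547] yawy 40.98 tilt 1.4 F [ 0.3 -0.2 -0.1] T [-0.07  0.05 -0.06] w 0.0917 t 4.25
zaxis deg: tilt along yaw dir [1.38 0.22] in tool xy [-0.74  1.18] q [ 0.042  0.023  1.888  0.003  1.207 -0.674]
tool shift units [ 0.009 -0.004  2.367] turn units -0.003 len 2.37
```

>>> move_arm(
  moves="-.27 .42 0 0 1;-.27 .42 0 0 1;0 0 0 0 1;0 0 0 0 1",
)

```text
time: 4.58
eef_pos: [0.524, 0.1471, 0.1539]
eef_rot: [1.295, 2.841, 0.02]
ft_force: [0.1, -0.3, 0.1]
grip_width: 0.0919
```

```bash
python3 - <<'E'
from m import *
go(.4863,.1417,.060,41)
E
```

```text
cur [0.524  0.1471 0.1539] yawy 40.99 tilt 1.31 F [ 0.1 -0.3  0.1] T [-0.05  0.03 -0.05] w 0.0919 t 4.58
zaxis deg: tilt along yaw dir [1.3 0.2] in tool xy [-0.7   1.11] q [ 0.05   0.128  1.778  0.003  1.213 -0.666]
tool shift units [ 0.544 -0.845  2.324] turn units -0.001 len 2.53
```

>>> move_arm(
  moves=".27 -.42 0 0 1;.27 -.42 0 0 1;0 0 0 0 1;0 0 0 0 1",
)

```text
time: 4.92
eef_pos: [0.4794, 0.1409, 0.149]
eef_rot: [1.298, 2.847, 0.015]
ft_force: [0.3, 0.3, -0.2]
grip_width: 0.0919
```

```bash
python3 - <<'E'
from m import *
go(.4863,.1417,.060,41)
E
```

```text
cur [0.4794 0.1409 0.149 ] yawy 40.99 tilt 0.92 F [ 0.3  0.3 -0.2] T [-0.01 -0.01  0.01] w 0.0919 t 4.92
zaxis deg: tilt along yaw dir [0.9  0.18] in tool xy [-0.45  0.8 ] q [ 0.042  0.024  1.899  0.003  1.203 -0.675]
tool shift units [-0.079  0.112  2.227] turn units -0.001 len 2.23
```

>>> move_arm(
  moves="-.08 .11 .8 0 1;0 0 0 0 1;0 0 0 0 1",
)

```text
time: 5.17
eef_pos: [0.4865, 0.1416, 0.1172]
eef_rot: [1.297, 2.845, 0.016]
ft_force: [1.1, -0.3, 0.2]
grip_width: 0.0922
```

```bash
python3 - <<'E'
from m import *
go(.4863,.1417,.060,41)
E
```

```text
cur [0.4865 0.1416 0.1172] yawy 41.0 tilt 1.05 F [ 1.1 -0.3  0.2] T [-0.02 -0.02  0.03] w 0.0922 t 5.17
zaxis deg: tilt along yaw dir [1.03 0.19] in tool xy [-0.53  0.9 ] q [ 0.043  0.081  1.907  0.003  1.135 -0.674]
tool shift units [ 0.018 -0.024  1.429] turn units -0.001 len 1.43
```

>>> move_arm(
  moves="0 0 -.8 0 1;-.27 .42 0 0 1;-.27 .42 0 0 1;0 0 0 0 1;.27 -.42 0 0 1;.27 -.42 0 0 1;0 0 0 0 1;0 0 0 0 1",
)

```text
time: 5.83
eef_pos: [0.488, 0.1417, 0.1576]
eef_rot: [1.294, 2.841, 0.02]
ft_force: [0.1, -0.9, -0.5]
grip_width: 0.0919
```

```bash
python3 - <<'E'
from m import *
go(.4863,.1417,.060,41)
E
```

```text
cur [0.488  0.1417 0.1576] yawy 41.02 tilt 1.36 F [ 0.1 -0.9 -0.5] T [-0.06  0.02 -0.  ] w 0.0919 t 5.83
zaxis deg: tilt along yaw dir [1.34 0.21] in tool xy [-0.73  1.15] q [ 0.043  0.03   1.875  0.003  1.214 -0.674]
tool shift units [ 0.059 -0.082  2.439] turn units 0.003 len 2.44
```

>>> move_arm(
  moves="-.27 .42 0 0 1;-.27 .42 0 0 1;0 0 0 0 1;.27 -.42 0 0 1;.27 -.42 0 0 1;0 0 0 0 1;0 0 0 0 1",
)

```text
time: 6.42
eef_pos: [0.4893, 0.1418, 0.1591]
eef_rot: [1.294, 2.84, 0.021]
ft_force: [0.7, 0.1, 0.3]
grip_width: 0.0921
```

```bash
python3 - <<'E'
from m import *
go(.4863,.1417,.060,41)
E
```

```text
cur [0.4893 0.1418 0.1591] yawy 41.03 tilt 1.42 F [0.7 0.1 0.3] T [-0.04  0.01 -0.04] w 0.0921 t 6.42
zaxis deg: tilt along yaw dir [1.41 0.21] in tool xy [-0.77  1.2 ] q [ 0.043  0.03   1.871  0.003  1.216 -0.674]
tool shift units [ 0.081 -0.111  2.474] turn units 0.004 len 2.48
```

>>> move_arm(
  moves="0 0 .8 0 1;0 0 0 0 1;0 0 0 0 1;0 0 -.5 0 1;0 0 -.5 0 1;0 0 0 0 1;0 0 0 0 1",
)

```text
time: 7.0
eef_pos: [0.4931, 0.1421, 0.1726]
eef_rot: [1.292, 2.836, 0.025]
ft_force: [1.7, 0.3, -0.6]
grip_width: 0.092
```

```bash
python3 - <<'E'
from m import *
go(.4863,.1417,.060,41)
E
```

```text
cur [0.4931 0.1421 0.1726] yawy 41.01 tilt 1.69 F [ 1.7  0.3 -0.6] T [-0.03  0.03 -0.02] w 0.092 t 7.0
zaxis deg: tilt along yaw dir [1.68 0.23] in tool xy [-0.93  1.42] q [ 0.043  0.021  1.852  0.003  1.239 -0.674]
tool shift units [ 0.15  -0.204  2.809] turn units 0.002 len 2.82
```

>>> move_arm(
  moves="0 0 -.3 0 1;0 0 -.3 0 1;0 0 -.3 0 1;0 0 -.3 0 1;0 0 0 0 1;0 0 0 0 1",
)

```text
time: 7.5
eef_pos: [0.4917, 0.1418, 0.2236]
eef_rot: [1.293, 2.837, 0.024]
ft_force: [-0.6, -0.1, -0.3]
grip_width: 0.0921
```

```bash
python3 - <<'E'
from m import *
go(.4863,.1417,.060,41)
E
```

```text
cur [0.4917 0.1418 0.2236] yawy 41.01 tilt 1.61 F [-0.6 -0.1 -0.3] T [-0.04 -0.   -0.03] w 0.0921 t 7.5
zaxis deg: tilt along yaw dir [1.59 0.23] in tool xy [-0.88  1.35] q [ 0.043 -0.028  1.797  0.003  1.345 -0.673]
tool shift units [ 0.148 -0.2    4.086] turn units 0.001 len 4.09
```

>>> move_arm(
  moves=".27 -.42 0 0 1;.27 -.42 0 0 1;0 0 0 0 1;0 0 0 0 1",
)

```text
time: 7.83
eef_pos: [0.4506, 0.1358, 0.22]
eef_rot: [1.295, 2.839, 0.022]
ft_force: [0.0, 1.0, 0.6]
grip_width: 0.0921
```

```bash
python3 - <<'E'
from m import *
go(.4863,.1417,.060,41)
E
```

```text
cur [0.4506 0.1358 0.22  ] yawy 40.99 tilt 1.44 F [0.  1.  0.6] T [-0.09  0.01 -0.06] w 0.0921 t 7.83
zaxis deg: tilt along yaw dir [1.43 0.22] in tool xy [-0.77  1.22] q [ 0.033 -0.136  1.905  0.003  1.347 -0.683]
tool shift units [-0.42   0.683  4.021] turn units -0.002 len 4.1
```

>>> move_arm(
  moves="-.54 .84 0 0 1;0 0 0 0 1;0 0 0 0 1",
)

```text
time: 8.08
eef_pos: [0.4871, 0.1417, 0.212]
eef_rot: [1.301, 2.853, 0.01]
ft_force: [-0.7, -0.3, -0.8]
grip_width: 0.092
```

```bash
python3 - <<'E'
from m import *
go(.4863,.1417,.060,41)
E
```

```text
cur [0.4871 0.1417 0.212 ] yawy 40.96 tilt 0.52 F [-0.7 -0.3 -0.8] T [-0.02  0.01 -0.01] w 0.092 t 8.08
zaxis deg: tilt along yaw dir [0.48 0.19] in tool xy [-0.17  0.49] q [ 0.043 -0.015  1.808  0.003  1.341 -0.673]
tool shift units [ 0.025 -0.047  3.801] turn units -0.007 len 3.8
```

>>> move_arm(
  moves="0 0 1 0 1;0 0 1 0 1;0 0 0 0 1;0 0 0 0 1",
)

```text
time: 8.42
eef_pos: [0.4926, 0.142, 0.1329]
eef_rot: [1.299, 2.846, 0.016]
ft_force: [0.1, 0.5, 1.1]
grip_width: 0.0919
```

```bash
python3 - <<'E'
from m import *
go(.4863,.1417,.060,41)
E
```

```text
cur [0.4926 0.142  0.1329] yawy 40.94 tilt 0.95 F [0.1 0.5 1.1] T [-0.05  0.05 -0.03] w 0.0919 t 8.42
zaxis deg: tilt along yaw dir [0.93 0.21] in tool xy [-0.45  0.84] q [ 0.043  0.077  1.878  0.003  1.171 -0.673]
tool shift units [ 0.111 -0.151  1.819] turn units -0.01 len 1.83
```

>>> move_arm(
  moves=".27 -.42 0 0 1;.27 -.42 0 0 1;0 0 0 0 1;0 0 0 0 1;0 0 0 0 1;-.5 .78 0 0 1;0 0 0 0 1;0 0 0 0 1;0 0 0 0 1",
)

```text
time: 9.17
eef_pos: [0.4971, 0.142, 0.1433]
eef_rot: [1.295, 2.835, 0.025]
ft_force: [-0.2, 0.1, 0.5]
grip_width: 0.0917
```

```bash
python3 - <<'E'
from m import *
go(.4863,.1417,.060,41)
E
```

```text
cur [0.4971 0.142  0.1433] yawy 40.92 tilt 1.67 F [-0.2  0.1  0.5] T [-0.05  0.03  0.04] w 0.0917 t 9.17
zaxis deg: tilt along yaw dir [1.66 0.25] in tool xy [-0.9   1.41] q [ 0.042  0.065  1.868  0.003  1.179 -0.673]
tool shift units [ 0.203 -0.26   2.074] turn units -0.014 len 2.1
```

>>> move_arm(
  moves=".27 -.42 0 0 1;.27 -.42 0 0 1;0 0 0 0 1;0 0 0 0 1",
)

```text
time: 9.5
eef_pos: [0.4596, 0.1361, 0.1458]
eef_rot: [1.292, 2.828, 0.031]
ft_force: [-0.6, -0.0, 0.6]
grip_width: 0.0918
```

```bash
python3 - <<'E'
from m import *
go(.4863,.1417,.060,41)
E
```

```text
cur [0.4596 0.1361 0.1458] yawy 40.9 tilt 2.14 F [-0.6 -0.   0.6] T [-0.03  0.02 -0.04] w 0.0918 t 9.5
zaxis deg: tilt along yaw dir [2.12 0.27] in tool xy [-1.19  1.78] q [ 0.033 -0.044  1.973  0.004  1.175 -0.682]
tool shift units [-0.286  0.529  2.168] turn units -0.016 len 2.25
```

>>> move_arm(
  moves="-.54 .84 0 0 1;0 0 0 0 1;0 0 0 0 1",
)

```text
time: 9.75
eef_pos: [0.4966, 0.1419, 0.1425]
eef_rot: [1.296, 2.836, 0.024]
ft_force: [-0.6, 0.7, 0.2]
grip_width: 0.0919
```

```bash
python3 - <<'E'
from m import *
go(.4863,.1417,.060,41)
E
```

```text
cur [0.4966 0.1419 0.1425] yawy 40.88 tilt 1.58 F [-0.6  0.7  0.2] T [-0.03  0.06 -0.02] w 0.0919 t 9.75
zaxis deg: tilt along yaw dir [1.56 0.25] in tool xy [-0.84  1.34] q [ 0.042  0.066  1.869  0.003  1.179 -0.672]
tool shift units [ 0.194 -0.246  2.054] turn units -0.02 len 2.08
```

>>> move_arm(
  moves="0 0 -.5 0 1;0 0 -.5 0 1;0 0 -.5 0 1;0 0 -.5 0 1;0 0 0 0 1;0 0 0 0 1;.27 -.42 0 0 1;.27 -.42 0 0 1;0 0 0 0 1;0 0 0 0 1",
)

```text
time: 10.58
eef_pos: [0.4595, 0.1355, 0.2264]
eef_rot: [1.294, 2.826, 0.033]
ft_force: [0.4, -0.4, 0.7]
grip_width: 0.0918
```

```bash
python3 - <<'E'
from m import *
go(.4863,.1417,.060,41)
E
```

```text
cur [0.4595 0.1355 0.2264] yawy 40.81 tilt 2.27 F [ 0.4 -0.4  0.7] T [-0.01 -0.01 -0.01] w 0.0918 t 10.58
zaxis deg: tilt along yaw dir [2.25 0.29] in tool xy [-1.26  1.89] q [ 0.031 -0.13   1.888  0.004  1.345 -0.681]
tool shift units [-0.23   0.471  4.183] turn units -0.032 len 4.22
```

>>> move_arm(
  moves="-.54 .84 0 0 1;0 0 0 0 1;0 0 0 0 1",
)

```text
time: 10.83
eef_pos: [0.4962, 0.1412, 0.2186]
eef_rot: [1.3, 2.838, 0.022]
ft_force: [-1.0, 0.1, 0.5]
grip_width: 0.0921
```

```bash
python3 - <<'E'
from m import *
go(.4863,.1417,.060,41)
E
```

```text
cur [0.4962 0.1412 0.2186] yawy 40.77 tilt 1.37 F [-1.   0.1  0.5] T [-0.11  0.06  0.03] w 0.0921 t 10.83
zaxis deg: tilt along yaw dir [1.35 0.25] in tool xy [-0.69  1.19] q [ 0.041 -0.01   1.789  0.004  1.339 -0.672]
tool shift units [ 0.218 -0.26   3.958] turn units -0.038 len 3.97
```

>>> move_arm(
  moves="-.54 .84 0 0 1;0 0 0 0 1;0 0 0 0 1;-.54 .84 0 0 1;0 0 0 0 1;0 0 0 0 1",
)

```text
time: 11.33
eef_pos: [0.5703, 0.152, 0.2028]
eef_rot: [-1.307, -2.85, -0.0]
ft_force: [-0.2, -0.4, -0.3]
grip_width: 0.0919
```

```bash
python3 - <<'E'
from m import *
go(.4863,.1417,.060,41)
E
```

```text
cur [0.5703 0.152  0.2028] yawy 40.73 tilt 0.37 F [-0.2 -0.4 -0.3] T [0.   0.06 0.01] w 0.0919 t 11.33
zaxis deg: tilt along yaw dir [-0.34  0.16] in tool xy [ 0.34 -0.15] q [ 0.054  0.218  1.574  0.003  1.355 -0.657]
tool shift units [ 1.153 -1.75   3.581] turn units -0.045 len 4.15
```

>>> move_arm(
  moves="-.54 .84 0 0 1;0 0 0 0 1;0 0 0 0 1;.55 -.82 0 0 1;.55 -.82 0 0 1;.5 -.8 0 0 1;0 0 0 0 1;0 0 0 0 1",
)

```text
time: 12.0
eef_pos: [0.4842, 0.141, 0.1996]
eef_rot: [-1.307, -2.847, 0.003]
ft_force: [1.6, 1.3, 0.4]
grip_width: 0.092
```

```bash
python3 - <<'E'
from m import *
go(.4863,.1417,.060,41)
E
```

```text
cur [0.4842 0.141  0.1996] yawy 40.7 tilt 0.55 F [1.6 1.3 0.4] T [ 0.03 -0.02 -0.01] w 0.092 t 12.0
zaxis deg: tilt along yaw dir [-0.53  0.13] in tool xy [ 0.44 -0.32] q [ 0.042  0.002  1.815  0.003  1.333 -0.669]
tool shift units [-0.048  0.072  3.489] turn units -0.051 len 3.49
```

>>> move_arm(
  moves="0 0 1 0 1;0 0 1 0 1;0 0 0 0 1;0 0 0 0 1",
)

```text
time: 12.33
eef_pos: [0.4911, 0.1416, 0.1298]
eef_rot: [1.304, 2.842, 0.016]
ft_force: [0.9, 0.0, 1.6]
grip_width: 0.092
```

```bash
python3 - <<'E'
from m import *
go(.4863,.1417,.060,41)
E
```

```text
cur [0.4911 0.1416 0.1298] yawy 40.71 tilt 1.01 F [0.9 0.  1.6] T [-0.05  0.03  0.01] w 0.092 t 12.33
zaxis deg: tilt along yaw dir [0.99 0.2 ] in tool xy [-0.5   0.89] q [ 0.042  0.076  1.885  0.003  1.163 -0.669]
tool shift units [ 0.094 -0.116  1.742] turn units -0.049 len 1.75
```

>>> move_arm(
  moves="-.54 .84 0 0 1;0 0 0 0 1;0 0 0 0 1;-.54 .84 0 0 1;0 0 0 0 1;0 0 0 0 1;-.54 .84 0 0 1;0 0 0 0 1;0 0 0 0 1",
)

```text
time: 13.08
eef_pos: [0.609, 0.1585, 0.1321]
eef_rot: [1.308, 2.852, 0.007]
ft_force: [-1.0, -0.3, 0.3]
grip_width: 0.0919
```

```bash
python3 - <<'E'
from m import *
go(.4863,.1417,.060,41)
E
```

```text
cur [0.609  0.1585 0.1321] yawy 40.71 tilt 0.35 F [-1.  -0.3  0.3] T [-0.08  0.04 -0.02] w 0.0919 t 13.08
zaxis deg: tilt along yaw dir [0.32 0.15] in tool xy [-0.09  0.34] q [ 0.062  0.373  1.529  0.002  1.234 -0.65 ]
tool shift units [ 1.686 -2.609  1.785] turn units -0.048 len 3.58
```

Now fast inward, then single-step descents.

>>> move_arm(
  moves=".55 -.83 0 0 1;.55 -.83 0 0 1;.55 -.83 0 0 1;0 0 0 0 1;0 0 0 0 1",
)

```text
time: 13.5
eef_pos: [0.4864, 0.1425, 0.1349]
eef_rot: [1.305, 2.843, 0.015]
ft_force: [1.5, 0.2, 0.8]
grip_width: 0.0923
```

```bash
python3 - <<'E'
from m import *
go(.4863,.1417,.060,41)
E
```

```text
cur [0.4864 0.1425 0.1349] yawy 40.69 tilt 0.92 F [1.5 0.2 0.8] T [ 0.01 -0.05 -0.02] w 0.0923 t 13.5
zaxis deg: tilt along yaw dir [0.9  0.17] in tool xy [-0.46  0.8 ] q [ 0.045  0.06   1.891  0.002  1.175 -0.666]
tool shift units [ 0.002 -0.042  1.873] turn units -0.052 len 1.87
```

>>> move_arm(
  moves="0 -.04 .8 0 1;0 0 0 0 1;0 0 0 0 1;0 0 .8 0 1;0 0 0 0 1;0 0 0 0 1",
)

```text
time: 14.0
eef_pos: [0.498, 0.1424, 0.0857]
eef_rot: [1.294, 2.82, 0.035]
ft_force: [0.5, -0.8, 1.2]
grip_width: 0.0916
```

```bash
python3 - <<'E'
from m import *
go(.4863,.1417,.060,41)
E
```

```text
cur [0.498  0.1424 0.0857] yawy 40.73 tilt 2.54 F [ 0.5 -0.8  1.2] T [-0.03  0.01  0.05] w 0.0916 t 14.0
zaxis deg: tilt along yaw dir [2.53 0.25] in tool xy [-1.46  2.08] q [ 0.043  0.137  1.918  0.003  1.043 -0.668]
tool shift units [ 0.193 -0.256  0.629] turn units -0.045 len 0.71
```

>>> move_arm(
  moves="0 0 -1 0 1;0 0 0 0 1;0 0 0 0 1;0 0 -1 0 1;0 0 0 0 1;0 0 0 0 1",
)

```text
time: 14.5
eef_pos: [0.5001, 0.1425, 0.1787]
eef_rot: [1.289, 2.811, 0.043]
ft_force: [-0.7, -0.1, -0.9]
grip_width: 0.0919
```

```bash
python3 - <<'E'
from m import *
go(.4863,.1417,.060,41)
E
```

```text
cur [0.5001 0.1425 0.1787] yawy 40.75 tilt 3.24 F [-0.7 -0.1 -0.9] T [ 0.04  0.05 -0.02] w 0.0919 t 14.5
zaxis deg: tilt along yaw dir [3.22 0.29] in tool xy [-1.88  2.63] q [ 0.043  0.012  1.849  0.003  1.224 -0.668]
tool shift units [ 0.307 -0.41   2.943] turn units -0.041 len 2.99
```

>>> move_arm(
  moves="-.54 .84 0 0 1;0 0 0 0 1;0 0 0 0 1;-.54 .84 0 0 1;0 0 0 0 1;0 0 0 0 1",
)

```text
time: 15.0
eef_pos: [0.5747, 0.1538, 0.1744]
eef_rot: [1.296, 2.826, 0.03]
ft_force: [-0.4, -0.1, -1.0]
grip_width: 0.092
```

```bash
python3 - <<'E'
from m import *
go(.4863,.1417,.060,41)
E
```

```text
cur [0.5747 0.1538 0.1744] yawy 40.75 tilt 2.14 F [-0.4 -0.1 -1. ] T [-0.03  0.07 -0.  ] w 0.092 t 15.0
zaxis deg: tilt along yaw dir [2.13 0.23] in tool xy [-1.22  1.76] q [ 0.058  0.223  1.627  0.002  1.254 -0.654]
tool shift units [ 1.273 -1.957  2.774] turn units -0.042 len 3.63
```

>>> move_arm(
  moves="-.54 .84 0 0 1;0 0 0 0 1;0 0 0 0 1;-.54 .84 0 0 1;0 0 0 0 1;0 0 0 0 1;-.54 .84 0 0 1;0 0 0 0 1;0 0 0 0 1",
)

```text
time: 15.75
eef_pos: [0.6784, 0.1695, 0.1595]
eef_rot: [-1.309, -2.855, -0.002]
ft_force: [-1.3, -0.2, 0.2]
grip_width: 0.0919
```

```bash
python3 - <<'E'
from m import *
go(.4863,.1417,.060,41)
E
```

```text
cur [0.6784 0.1695 0.1595] yawy 40.75 tilt 0.07 F [-1.3 -0.2  0.2] T [-0.05  0.06  0.03] w 0.0919 t 15.75
zaxis deg: tilt along yaw dir [0.   0.07] in tool xy [0.05 0.05] q [ 7.200e-02  5.240e-01  1.270e+00  1.000e-03  1.348e+00 -6.400e-01]
tool shift units [ 2.606 -4.093  2.485] turn units -0.042 len 5.45
```

>>> move_arm(
  moves=".55 -.83 0 0 1",
)

```text
time: 15.83
eef_pos: [0.6429, 0.1638, 0.1576]
eef_rot: [1.31, 2.853, 0.004]
ft_force: [-0.6, -0.7, -0.3]
grip_width: 0.0918
```

```bash
python3 - <<'E'
from m import *
for i in range(3):
  go(.4863,.1417,.060,41); cam('top')
E
```

```text
cur [0.6429 0.1638 0.1576] yawy 40.67 tilt 0.2 F [-0.6 -0.7 -0.3] T [-0.02  0.01  0.04] w 0.0918 t 15.83
zaxis deg: tilt along yaw dir [0.18 0.08] in tool xy [-0.06  0.19] q [ 6.700e-02  4.330e-01  1.397e+00  1.000e-03  1.308e+00 -6.430e-01]
tool shift units [ 2.135 -3.338  2.427] turn units -0.054 len 4.65
cur [0.6275 0.1638 0.1532] yawy 40.8 tilt 0.96 F [-1.3  1.8 -6.5] T [0.05 0.06 0.02] w 0.0923 t 15.88
zaxis deg: tilt along yaw dir [-0.96 -0.02] in tool xy [ 0.61 -0.74] q [ 6.900e-02  4.160e-01  1.430e+00  1.000e-03  1.313e+00 -6.430e-01]
tool shift units [ 1.863 -3.002  2.389] turn units -0.033 len 4.26
cur [0.6302 0.1643 0.1553] yawy 40.79 tilt 0.72 F [-1.   0.5 -0.9] T [-0.01  0.04 -0.05] w 0.0919 t 15.93
zaxis deg: tilt along yaw dir [-0.72  0.03] in tool xy [ 0.49 -0.53] q [ 6.900e-02  4.170e-01  1.423e+00  1.000e-03  1.314e+00 -6.430e-01]
tool shift units [ 1.902 -3.071  2.426] turn units -0.034 len 4.35
```

>>> move_arm(
  moves=".48 -.76 0 0 1;.48 -.76 0 0 1;.48 -.76 0 0 1;.48 -.76 0 0 1;0 0 0 0 1;0 0 0 0 1",
)

```text
time: 16.48
eef_pos: [0.4929, 0.1424, 0.1722]
eef_rot: [1.298, 2.831, 0.024]
ft_force: [0.4, -0.4, 0.9]
grip_width: 0.0918
```

```bash
python3 - <<'E'
from m import *
go(.4863,.1417,.060,41)
E
```

```text
cur [0.4929 0.1424 0.1722] yawy 40.76 tilt 1.76 F [ 0.4 -0.4  0.9] T [-0.03 -0.05 -0.01] w 0.0918 t 16.48
zaxis deg: tilt along yaw dir [1.76 0.15] in tool xy [-1.03  1.43] q [ 4.500e-02  2.100e-02  1.853e+00  1.000e-03  1.237e+00 -6.670e-01]
tool shift units [ 0.146 -0.207  2.798] turn units -0.039 len 2.81
```

>>> move_arm(
  moves="0 0 1 0 1",
)

```text
time: 16.57
eef_pos: [0.5018, 0.143, 0.1425]
eef_rot: [1.289, 2.814, 0.039]
ft_force: [1.5, -0.3, 0.6]
grip_width: 0.0918
```

```bash
python3 - <<'E'
from m import *
for i in range(2):
  cam('top');go(.4863,.1417,.060,41)
E
```

```text
cur [0.4953 0.1424 0.1311] yawy 40.76 tilt 2.06 F [-3.6 -1.  -4.6] T [-0.14  0.16  0.01] w 0.0918 t 16.62
zaxis deg: tilt along yaw dir [2.05 0.16] in tool xy [-1.22  1.66] q [ 4.400e-02  7.200e-02  1.887e+00  1.000e-03  1.146e+00 -6.670e-01]
tool shift units [ 0.171 -0.234  1.768] turn units -0.041 len 1.79
cur [0.4934 0.1424 0.1311] yawy 40.76 tilt 1.67 F [-0.8 -0.1 -0.5] T [-0.03  0.11 -0.  ] w 0.092 t 16.67
zaxis deg: tilt along yaw dir [1.67 0.14] in tool xy [-0.98  1.36] q [ 4.500e-02  7.200e-02  1.887e+00  1.000e-03  1.153e+00 -6.670e-01]
tool shift units [ 0.133 -0.189  1.771] turn units -0.04 len 1.79
```

>>> move_arm(
  moves="-.54 .84 0 0 1;0 0 0 0 1;0 0 0 0 1;-.54 .84 0 0 1;0 0 0 0 1;0 0 0 0 1;-.54 .84 0 0 1;0 0 0 0 1;0 0 0 0 1",
)

```text
time: 17.42
eef_pos: [0.6105, 0.1592, 0.1289]
eef_rot: [1.306, 2.849, 0.008]
ft_force: [-0.4, 0.1, 0.6]
grip_width: 0.0923
```

```bash
cat > s.py <<'E'
from m import *
import sys
a=[float(v) for v in sys.argv[1:]] or [.4863,.1417,.060,41]
cam('top');cam('top');go(*a)
E
python3 s.py
```

```text
cur [0.6109 0.1591 0.1303] yawy 40.74 tilt 0.71 F [ 0.2 -0.3  0.1] T [-0.11  0.04 -0.01] w 0.0919 t 17.52
zaxis deg: tilt along yaw dir [0.7  0.08] in tool xy [-0.4   0.58] q [ 6.300e-02  3.750e-01  1.530e+00  1.000e-03  1.224e+00 -6.480e-01]
tool shift units [ 1.715 -2.661  1.719] turn units -0.044 len 3.6
```

>>> move_arm(
  moves=".52 -.82 0 0 1",
)

```text
time: 17.6
eef_pos: [0.5765, 0.1531, 0.1304]
eef_rot: [1.305, 2.841, 0.014]
ft_force: [0.8, 0.2, -0.2]
grip_width: 0.0921
```

```bash
python3 s.py
```

```text
cur [0.565  0.1533 0.1271] yawy 40.77 tilt 0.16 F [ 0.3  0.4 -0.7] T [-0.04  0.    0.05] w 0.092 t 17.7
zaxis deg: tilt along yaw dir [0.15 0.04] in tool xy [-0.07  0.14] q [ 5.800e-02  2.750e-01  1.663e+00  1.000e-03  1.201e+00 -6.540e-01]
tool shift units [ 1.068 -1.683  1.672] turn units -0.038 len 2.6
```

>>> move_arm(
  moves=".48 -.75 0 0 1",
)

```text
time: 17.78
eef_pos: [0.5336, 0.1481, 0.1278]
eef_rot: [1.307, 2.85, 0.006]
ft_force: [0.8, -0.6, 0.5]
grip_width: 0.0924
```

```bash
python3 s.py
```

```text
cur [0.5233 0.1483 0.1242] yawy 40.81 tilt 0.42 F [-0.7  0.  -0.2] T [ 0.    0.   -0.05] w 0.0918 t 17.88
zaxis deg: tilt along yaw dir [-0.42  0.01] in tool xy [ 0.28 -0.31] q [ 5.400e-02  1.850e-01  1.776e+00  1.000e-03  1.187e+00 -6.590e-01]
tool shift units [ 0.472 -0.8    1.613] turn units -0.031 len 1.86
```

>>> move_arm(
  moves=".47 -.75 0 0 1",
)

```text
time: 17.97
eef_pos: [0.4927, 0.1429, 0.1255]
eef_rot: [-1.308, -2.854, 0.001]
ft_force: [-0.1, -0.3, 1.1]
grip_width: 0.0918
```

```bash
python3 s.py
```

```text
cur [0.483  0.1431 0.1223] yawy 40.86 tilt 0.89 F [ 0.1 -0.3 -0.6] T [-0.06  0.01 -0.07] w 0.0917 t 18.07
zaxis deg: tilt along yaw dir [-0.89 -0.01] in tool xy [ 0.57 -0.68] q [ 4.700e-02  9.300e-02  1.883e+00  1.000e-03  1.181e+00 -6.660e-01]
tool shift units [-0.096  0.058  1.556] turn units -0.023 len 1.56
```

>>> move_arm(
  moves="-.1 .06 .8 0 1",
)

```text
time: 18.15
eef_pos: [0.4918, 0.1422, 0.0973]
eef_rot: [-1.306, -2.857, -0.001]
ft_force: [2.0, 0.5, 0.0]
grip_width: 0.092
```

```bash
python3 s.py
```

```text
cur [0.4849 0.1415 0.0888] yawy 40.86 tilt 1.07 F [-0.1 -0.8 -1.3] T [-0.01  0.04  0.01] w 0.0914 t 18.25
zaxis deg: tilt along yaw dir [-1.07 -0.02] in tool xy [ 0.69 -0.82] q [ 4.400e-02  1.470e-01  1.898e+00  1.000e-03  1.115e+00 -6.690e-01]
tool shift units [-0.028  0.041  0.719] turn units -0.024 len 0.72
```

>>> move_arm(
  moves="-.03 .04 .7 0 1;0 0 0 0 1",
)

```text
time: 18.42
eef_pos: [0.4892, 0.1418, 0.0643]
eef_rot: [-1.302, -2.847, 0.008]
ft_force: [-0.6, 0.5, -0.6]
grip_width: 0.0919
```

```bash
python3 s.py
```

```text
cur [0.4936 0.1421 0.0692] yawy 40.86 tilt 0.17 F [0.3 0.9 1.1] T [-0.08  0.01 -0.02] w 0.0919 t 18.52
zaxis deg: tilt along yaw dir [-0.17  0.03] in tool xy [ 0.13 -0.11] q [ 4.400e-02  1.870e-01  1.897e+00  1.000e-03  1.060e+00 -6.690e-01]
tool shift units [ 0.111 -0.145  0.232] turn units -0.024 len 0.29
```

Tilt is nearly zero. Last correction, using the settled approach.

>>> move_arm(
  moves=".11 -.14 .2 0 1",
)

```text
time: 18.6
eef_pos: [0.4904, 0.142, 0.0652]
eef_rot: [1.305, 2.853, 0.005]
ft_force: [0.5, -1.0, 0.6]
grip_width: 0.0918
```

```bash
python3 s.py
```

```text
cur [0.4864 0.1419 0.0622] yawy 40.87 tilt 0.11 F [-0.2 -0.5  0.3] T [ 0.   -0.02 -0.04] w 0.0916 t 18.7
zaxis deg: tilt along yaw dir [-0.11  0.03] in tool xy [ 0.1  -0.06] q [ 4.500e-02  1.810e-01  1.921e+00  1.000e-03  1.042e+00 -6.690e-01]
tool shift units [-0.003 -0.006  0.056] turn units -0.022 len 0.06
```

>>> move_arm(
  moves="0 0 0 0 0;0 0 0 0 0;0 0 0 0 0;0 0 0 0 0;0 0 0 0 0;0 0 0 0 0",
  squeeze=40,
)

```text
time: 19.2
eef_pos: [0.4879, 0.1422, 0.0653]
eef_rot: [1.305, 2.856, 0.003]
ft_force: [0.8, 0.2, -0.2]
grip_width: 0.0542
```

```bash
python3 s.py
```

```text
cur [0.4879 0.1422 0.0652] yawy 40.89 tilt 0.14 F [-0.   1.2 -0.2] T [-0.06 -0.04 -0.01] w 0.0455 t 19.3
zaxis deg: tilt along yaw dir [0.13 0.05] in tool xy [-0.05  0.13] q [ 4.500e-02  1.770e-01  1.919e+00  1.000e-03  1.044e+00 -6.690e-01]
tool shift units [ 0.017 -0.038  0.13 ] turn units -0.019 len 0.14
```

>>> move_arm(
  moves=".02 -.04 .1 0 0",
)

```text
time: 19.38
eef_pos: [0.487, 0.1418, 0.0618]
eef_rot: [1.304, 2.854, 0.004]
ft_force: [0.5, 0.3, 0.5]
grip_width: 0.0394
```

```bash
python3 s.py; python3 s.py
```

```text
cur [0.4858 0.1417 0.0607] yawy 40.89 tilt 0.11 F [ 0.1 -0.6 -0.6] T [-0.01  0.01  0.05] w 0.0358 t 19.48
zaxis deg: tilt along yaw dir [0.1  0.04] in tool xy [-0.03  0.1 ] q [ 4.400e-02  1.790e-01  1.926e+00  1.000e-03  1.034e+00 -6.700e-01]
tool shift units [-0.008  0.01   0.017] turn units -0.019 len 0.02
cur [0.4856 0.1417 0.0607] yawy 40.88 tilt 0.08 F [-0.1 -1.1 -0.9] T [ 0.01  0.   -0.01] w 0.0353 t 19.58
zaxis deg: tilt along yaw dir [0.07 0.04] in tool xy [-0.01  0.08] q [ 4.400e-02  1.790e-01  1.926e+00  1.000e-03  1.035e+00 -6.700e-01]
tool shift units [-0.012  0.013  0.018] turn units -0.019 len 0.03
```

>>> move_arm(
  moves="0 0 -1 0 0",
)

```text
time: 19.67
eef_pos: [0.4817, 0.1413, 0.0942]
eef_rot: [-1.303, -2.85, 0.005]
ft_force: [2.1, 0.1, -1.4]
grip_width: 0.0359
```

```bash
python3 s.py .5685 -.158 .16 -29
```

```text
cur [0.4893 0.1419 0.1052] yawy 40.89 tilt 0.57 F [ 1.4 -0.1 -0.1] T [-0.01 -0.04  0.02] w 0.0359 t 19.77
zaxis deg: tilt along yaw dir [0.57 0.07] in tool xy [-0.32  0.47] q [ 4.400e-02  1.120e-01  1.900e+00  1.000e-03  1.119e+00 -6.700e-01]
tool shift units [-6.971 -3.399 -1.358] turn units 11.648 len 7.87
```

>>> move_arm(
  moves="0 0 -1 0 0",
)

```text
time: 19.85
eef_pos: [0.4836, 0.1414, 0.1362]
eef_rot: [-1.305, -2.854, 0.002]
ft_force: [0.4, 0.1, -2.3]
grip_width: 0.0357
```

```bash
python3 s.py .5685 -.158 .16 -29
```

```text
cur [0.4921 0.142  0.1471] yawy 40.9 tilt 1.1 F [ 1.9  0.2 -0.3] T [-0.01 -0.06 -0.  ] w 0.0358 t 19.95
zaxis deg: tilt along yaw dir [1.1  0.09] in tool xy [-0.65  0.89] q [ 4.400e-02  5.600e-02  1.869e+00  1.000e-03  1.197e+00 -6.700e-01]
tool shift units [-6.924 -3.462 -0.298] turn units 11.649 len 7.75
```

>>> move_arm(
  moves="-.7 -.35 0 0 0;-.7 -.35 0 0 0;-.7 -.35 0 0 0;-.7 -.35 0 0 0;-.7 -.35 0 0 0;-.7 -.35 0 0 0;-.7 -.35 0 0 0;-.7 -.35 0 0 0;-.7 -.35 0 0 0;-.5 -.25 0 0 0",
)

```text
time: 20.78
eef_pos: [0.5652, -0.159, 0.1373]
eef_rot: [1.29, 2.859, 0.017]
ft_force: [0.6, -0.1, -0.6]
grip_width: 0.036
```

```bash
python3 s.py .5685 -.158 .16 -29
```

```text
cur [ 0.5652 -0.1598  0.1371] yawy 41.27 tilt 0.64 F [-1.3  1.  -1.4] T [-0.03  0.1  -0.04] w 0.0355 t 20.88
zaxis deg: tilt along yaw dir [0.49 0.42] in tool xy [-0.01  0.64] q [-0.487  0.266  1.653  0.011  1.219 -1.211]
tool shift units [-0.019  0.098 -0.571] turn units 11.712 len 0.58
```

>>> move_arm(
  moves="0 0 0 1 0;0 0 0 1 0;0 0 0 1 0;0 0 0 1 0;0 0 0 1 0;0 0 0 1 0;0 0 0 1 0;0 0 0 1 0;0 0 0 1 0;0 0 0 1 0",
)

```text
time: 21.72
eef_pos: [0.5573, -0.1492, 0.1241]
eef_rot: [-2.577, -1.758, -0.004]
ft_force: [-0.6, -0.1, -1.4]
grip_width: 0.0356
```

```bash
python3 s.py .5685 -.158 .16 -29
```

```text
cur [ 0.5572 -0.1492  0.124 ] yawy -21.1 tilt 1.32 F [ 0.2 -0.8 -1.3] T [-0.08  0.08  0.05] w 0.036 t 21.82
zaxis deg: tilt along yaw dir [-0.61  1.17] in tool xy [ 0.87 -0.99] q [-0.478  0.272  1.674  0.014  1.215 -0.115]
tool shift units [-0.09   0.327 -0.907] turn units 1.317 len 0.97
```

>>> move_arm(
  moves="0 .3 -.8 .3 0",
)

```text
time: 21.9
eef_pos: [0.5628, -0.1505, 0.1483]
eef_rot: [-2.584, -1.72, 0.009]
ft_force: [0.3, 0.5, -2.3]
grip_width: 0.0356
```

```bash
python3 s.py .5685 -.158 .15 -29
```

```text
cur [ 0.5717 -0.1551  0.1595] yawy -22.72 tilt 1.0 F [0.5 0.2 1.2] T [-0.13  0.04  0.01] w 0.0358 t 22.0
zaxis deg: tilt along yaw dir [-0.21  0.98] in tool xy [ 0.82 -0.58] q [-0.476  0.265  1.607  0.014  1.281 -0.083]
tool shift units [-0.102 -0.043  0.236] turn units 1.046 len 0.26
```

>>> move_arm(
  moves="0 0 0 .9 0",
)

```text
time: 22.08
eef_pos: [0.5721, -0.155, 0.1596]
eef_rot: [-2.679, -1.611, -0.01]
ft_force: [-0.5, 0.1, -1.7]
grip_width: 0.0358
```

```bash
python3 s.py .5685 -.158 .15 -29
```

```text
cur [ 0.5719 -0.1549  0.1593] yawy -27.99 tilt 0.97 F [ 0.1  0.2 -0.6] T [-0.05  0.11  0.  ] w 0.0361 t 22.18
zaxis deg: tilt along yaw dir [-0.16  0.96] in tool xy [ 0.77 -0.59] q [-0.476  0.265  1.607  0.014  1.279  0.009]
tool shift units [-0.111 -0.035  0.232] turn units 0.168 len 0.26
```

```bash
python3 - <<'E'
from m import *
w=cam('wrist','w3.png'); s=cam('scene'); t=cam('top')
np.savez('c3.npz',**{k+j:np.array(v[j]) for k,v in dict(w=w,s=s,t=t).items() for j in v})
a=cv2.resize(s['image'][200:290,220:320,::-1],(400,360),interpolation=cv2.INTER_CUBIC)
b=cv2.resize(t['image'][120:210,330:430,::-1],(400,360),interpolation=cv2.INTER_CUBIC)
cv2.imwrite('pics/z3.png',np.hstack([a,b]))
for a,p in orange(w,None,140,10): print(a,p.round(1),onz(w,p,.062).round(4))
E
```

```text
38 [266.7 209.8] [ 0.5356 -0.1406  0.062 ]
28 [365.6 210.5] [ 0.6024 -0.1764  0.062 ]
```

View pics/w3.png

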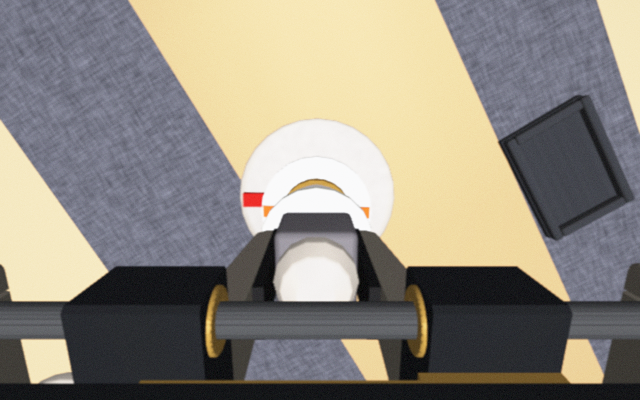

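View pics/z3.png

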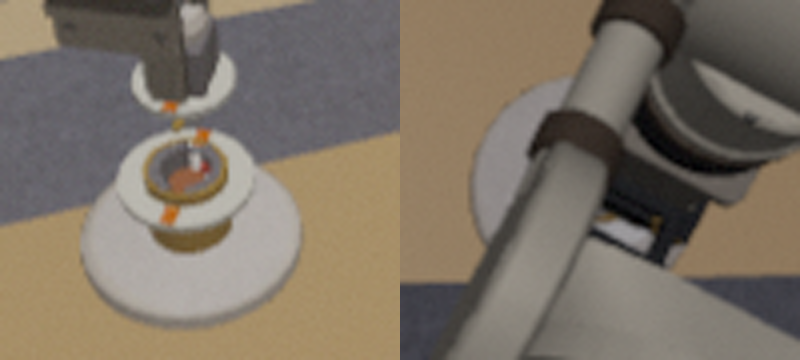

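```bash
python3 - <<'E'
from m import *
go(.5687,-.159,.125,-28.6)
w=env.read_camera('wrist')
p=[( .569+r*np.cos(np.radians(-28.6)), -.1585+r*np.sin(np.radians(-28.6)),.062) for r in (-42,-34,34,42) for r in [r/1000]]
print(proj(w,p).round(1))
E
```

```text
cur [ 0.5711 -0.1547  0.1585] yawy -27.94 tilt 1.06 F [ 1.2 -0.4 -0.5] T [-0.11  0.12 -0.06] w 0.0356 t 22.33
zaxis deg: tilt along yaw dir [-0.28  1.02] in tool xy [ 0.77 -0.73] q [-0.476  0.266  1.608  0.014  1.28   0.008]
tool shift units [-0.135  0.009  0.836] turn units 0.11 len 0.85
[[262.5 209.4]
 [272.9 209.6]
 [362.  210.9]
 [372.5 211. ]]
```

```bash
python3 - <<'E'
from m import *
d=np.load('c3.npz'); w={k[1:]:d[k] for k in d if k[0]=='w'}
hsv=cv2.cvtColor(w['image'],cv2.COLOR_RGB2HSV)
m=cv2.inRange(hsv,(5,110,120),(22,255,255))
for x0,x1 in((255,280),(355,378)):
    ys,xs=np.nonzero(m[195:225,x0:x1]); print(xs.min()+x0,xs.max()+x0,ys.min()+195,ys.max()+195)
# flange circle: white edges
g=cv2.resize(w['image'][140:260,230:410,::-1],(780,520),interpolation=cv2.INTER_CUBIC);cv2.imwrite('pics/z4.png',g)
E
```

```text
264 272 206 216
361 368 207 217
```

View pics/z4.png

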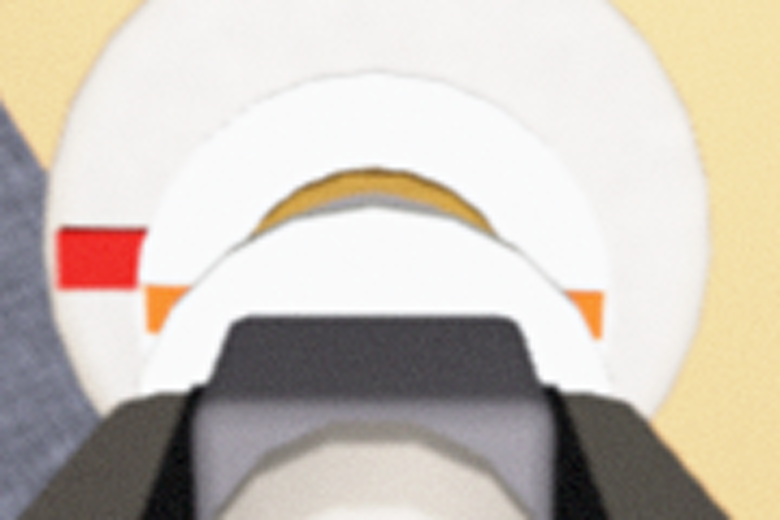

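>>> move_arm(
  moves="-.14 0 .75 .1 0",
)

```text
time: 22.47
eef_pos: [0.5726, -0.1606, 0.1341]
eef_rot: [-2.692, -1.604, -0.018]
ft_force: [2.3, -0.8, 0.1]
grip_width: 0.0356
```

```bash
python3 s.py .5687 -.1595 .1 -28.6; python3 - <<'E'
from m import *
s=cam('scene'); w=cam('wrist')
a=cv2.resize(s['image'][200:290,220:320,::-1],(400,360),interpolation=cv2.INTER_CUBIC)
b=cv2.resize(w['image'][140:260,250:384,::-1],(400,360),interpolation=cv2.INTER_CUBIC)
cv2.imwrite('pics/z5.png',np.hstack([a,b]))
E
```

```text
cur [ 0.5649 -0.1579  0.1239] yawy -28.52 tilt 1.45 F [-1.2  0.9 -1.5] T [-0.03  0.11  0.01] w 0.0356 t 22.57
zaxis deg: tilt along yaw dir [-0.75  1.24] in tool xy [ 0.73 -1.25] q [-0.485  0.298  1.642  0.014  1.223  0.008]
tool shift units [0.002 0.115 0.594] turn units 0.014 len 0.61
```

View pics/z5.png

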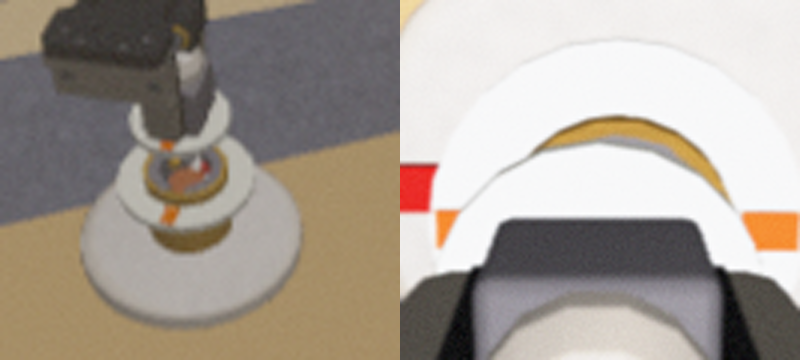

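>>> move_arm(
  moves="0 .12 0 0 0",
)

```text
time: 22.75
eef_pos: [0.5718, -0.1607, 0.1284]
eef_rot: [-2.682, -1.596, -0.006]
ft_force: [0.1, -0.4, -1.8]
grip_width: 0.0358
```

```bash
python3 s.py .569 -.1597 .1 -28.6
```

```text
cur [ 0.5727 -0.1614  0.1288] yawy -28.5 tilt 1.09 F [ 0.1 -0.3 -0.7] T [-0.12  0.09  0.04] w 0.0359 t 22.85
zaxis deg: tilt along yaw dir [-0.32  1.04] in tool xy [ 0.76 -0.78] q [-0.485  0.307  1.621  0.014  1.228  0.008]
tool shift units [-0.017 -0.093  0.721] turn units 0.017 len 0.73
```

>>> move_arm(
  moves="-.02 -.09 0 0 0",
)

```text
time: 22.93
eef_pos: [0.5701, -0.1608, 0.1297]
eef_rot: [-2.685, -1.598, -0.009]
ft_force: [0.3, 0.0, -0.6]
grip_width: 0.0357
```

```bash
python3 s.py .569 -.1595 .1 -28.6;python3 s.py .569 -.1595 .1 -28.6
```

```text
cur [ 0.5694 -0.1605  0.1297] yawy -28.49 tilt 1.05 F [ 0.1  0.7 -1.7] T [-0.07  0.12  0.03] w 0.0357 t 23.03
zaxis deg: tilt along yaw dir [-0.26  1.02] in tool xy [ 0.77 -0.71] q [-0.486  0.296  1.632  0.014  1.226  0.006]
tool shift units [ 0.006 -0.012  0.743] turn units 0.019 len 0.74
cur [ 0.5693 -0.1604  0.1293] yawy -28.5 tilt 1.06 F [ 0.3  0.1 -1. ] T [-0.12  0.13  0.01] w 0.0357 t 23.13
zaxis deg: tilt along yaw dir [-0.28  1.03] in tool xy [ 0.77 -0.74] q [-0.486  0.297  1.632  0.014  1.226  0.006]
tool shift units [ 0.007 -0.009  0.734] turn units 0.017 len 0.73
```

>>> move_arm(
  moves="0 0 .25 0 0",
)

```text
time: 23.22
eef_pos: [0.5708, -0.1609, 0.1213]
eef_rot: [-2.688, -1.599, -0.011]
ft_force: [0.2, -0.8, -0.2]
grip_width: 0.0362
```

```bash
python3 s.py .569 -.1595 .1 -28.6
```

```text
cur [ 0.5683 -0.1597  0.1175] yawy -28.49 tilt 1.18 F [-0.2  0.8 -1.6] T [-0.05  0.14 -0.01] w 0.0357 t 23.32
zaxis deg: tilt along yaw dir [-0.42  1.1 ] in tool xy [ 0.77 -0.9 ] q [-0.486  0.31   1.641  0.014  1.206  0.006]
tool shift units [0.007 0.021 0.439] turn units 0.018 len 0.44
```

>>> move_arm(
  moves="0 0 .2 0 0",
)

```text
time: 23.4
eef_pos: [0.569, -0.1599, 0.1103]
eef_rot: [-2.684, -1.597, -0.007]
ft_force: [1.4, -0.5, -0.3]
grip_width: 0.0358
```

```bash
python3 s.py .569 -.1595 .1 -28.6
```

```text
cur [ 0.5675 -0.159   0.1077] yawy -28.5 tilt 1.29 F [ 0.1  0.3 -1.8] T [ 0.05 -0.21  0.01] w 0.0359 t 23.5
zaxis deg: tilt along yaw dir [-0.51  1.18] in tool xy [ 0.79 -1.01] q [-0.486  0.321  1.648  0.015  1.19   0.006]
tool shift units [0.003 0.042 0.191] turn units 0.017 len 0.2
```

>>> move_arm(
  moves="0 .03 .2 0 0",
)

```text
time: 23.58
eef_pos: [0.5693, -0.1597, 0.1007]
eef_rot: [-2.682, -1.596, -0.006]
ft_force: [-1.8, 0.5, 3.8]
grip_width: 0.0356
```

```bash
python3 s.py .569 -.1595 .09 -28.6
```

```text
cur [ 0.5686 -0.1594  0.0989] yawy -28.5 tilt 1.29 F [-0.6  1.2  4.5] T [-0.05  0.19  0.02] w 0.0357 t 23.68
zaxis deg: tilt along yaw dir [-0.51  1.18] in tool xy [ 0.79 -1.02] q [-0.485  0.335  1.65   0.015  1.175  0.006]
tool shift units [-0.     0.013  0.223] turn units 0.016 len 0.22
```

>>> move_arm(
  moves="0 .02 .15 0 0",
)

```text
time: 23.77
eef_pos: [0.5697, -0.1599, 0.0943]
eef_rot: [-2.681, -1.595, -0.005]
ft_force: [-3.8, 2.1, 6.5]
grip_width: 0.0357
```

```bash
python3 s.py .569 -.1595 .09 -28.6
```

```text
cur [ 0.5695 -0.1598  0.0933] yawy -28.5 tilt 1.28 F [-1.4  1.3  6.8] T [0.1  0.37 0.02] w 0.0356 t 23.87
zaxis deg: tilt along yaw dir [-0.5   1.18] in tool xy [ 0.79 -1.  ] q [-0.485  0.344  1.65   0.015  1.165  0.006]
tool shift units [-0.    -0.014  0.082] turn units 0.016 len 0.08
```

>>> move_arm(
  moves="0 -.01 .12 0 0",
)

```text
time: 23.95
eef_pos: [0.5697, -0.1598, 0.0906]
eef_rot: [-2.681, -1.595, -0.005]
ft_force: [-12.4, 6.8, 53.1]
grip_width: 0.0359
```

```bash
python3 s.py .569 -.1595 .0885 -28.6; python3 - <<'E'
from m import *
s=cam('scene')
cv2.imwrite('pics/z6.png',cv2.resize(s['image'][200:290,220:320,::-1],(600,540),interpolation=cv2.INTER_CUBIC))
E
```

```text
cur [ 0.5698 -0.1599  0.0909] yawy -28.48 tilt 1.22 F [-3.7  1.6 12.7] T [0.27 0.96 0.04] w 0.0356 t 24.05
zaxis deg: tilt along yaw dir [-0.46  1.14] in tool xy [ 0.78 -0.94] q [-0.485  0.347  1.652  0.015  1.159  0.006]
tool shift units [-0.002 -0.02   0.059] turn units 0.02 len 0.06
```

View pics/z6.png

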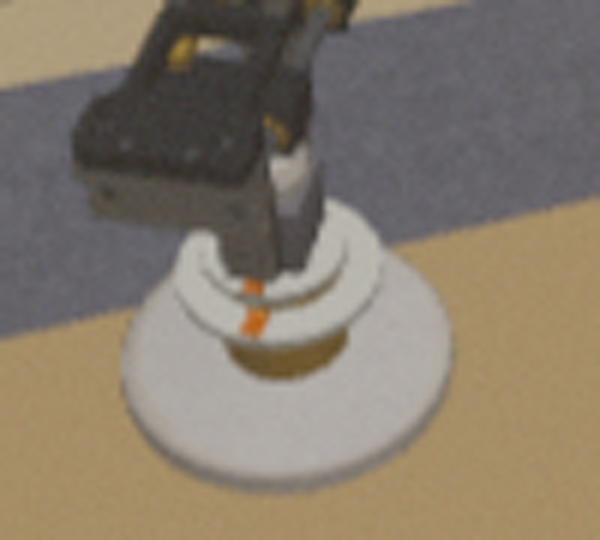

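>>> move_arm(
  moves="0 0 .01 .7 0",
)

```text
time: 24.18
eef_pos: [0.5703, -0.1599, 0.092]
eef_rot: [-2.739, -1.496, -0.005]
ft_force: [-1.6, 2.5, 6.4]
grip_width: 0.0356
```

```bash
python3 s.py .569 -.1595 .0905 -118.6
```

```text
cur [ 0.5704 -0.1598  0.0922] yawy -32.78 tilt 1.19 F [-1.8  2.3  8.9] T [0.4  0.49 0.02] w 0.0359 t 24.28
zaxis deg: tilt along yaw dir [-0.39  1.13] in tool xy [ 0.74 -0.94] q [-0.485  0.346  1.65   0.016  1.161  0.081]
tool shift units [-0.012 -0.033  0.043] turn units 14.304 len 0.06
```

>>> move_arm(
  moves="0 0 .01 .8 0;0 0 .01 .8 0",
)

```text
time: 24.45
eef_pos: [0.5711, -0.1594, 0.0938]
eef_rot: [-2.858, -1.254, -0.004]
ft_force: [-2.4, 1.6, 4.3]
grip_width: 0.0362
```

```bash
python3 s.py .569 -.1595 .0905 -118.6
```

```text
cur [ 0.571  -0.1594  0.0938] yawy -42.52 tilt 1.21 F [-2.1  2.2  6. ] T [ 0.4   0.55 -0.02] w 0.0357 t 24.55
zaxis deg: tilt along yaw dir [-0.34  1.17] in tool xy [ 0.63 -1.04] q [-0.484  0.344  1.649  0.017  1.163  0.252]
tool shift units [-0.037 -0.034  0.082] turn units 12.679 len 0.1
```

>>> move_arm(
  moves="-.02 -.02 .09 .7 0;0 0 .04 .8 0",
)

```text
time: 24.72
eef_pos: [0.5709, -0.1589, 0.0916]
eef_rot: [-2.948, -1.023, -0.004]
ft_force: [-4.8, 3.7, 7.5]
grip_width: 0.0357
```

```bash
python3 s.py .569 -.1595 .0905 -118.6
```

```text
cur [ 0.5708 -0.1589  0.0916] yawy -51.66 tilt 1.22 F [-2.6  2.6  6.8] T [ 0.46  0.66 -0.01] w 0.0355 t 24.82
zaxis deg: tilt along yaw dir [-0.26  1.2 ] in tool xy [ 0.54 -1.1 ] q [-0.484  0.346  1.652  0.018  1.158  0.41 ]
tool shift units [-0.045 -0.016  0.028] turn units 11.157 len 0.06
```

>>> move_arm(
  moves="-.01 -.01 .04 .8 0;0 0 .04 .8 0;0 0 .04 .8 0",
)

```text
time: 25.07
eef_pos: [0.5709, -0.1585, 0.0911]
eef_rot: [-3.055, -0.635, -0.0]
ft_force: [-4.3, 2.3, 8.5]
grip_width: 0.0353
```

```bash
python3 s.py .569 -.1595 .0905 -118.6
```

```text
cur [ 0.5709 -0.1585  0.091 ] yawy -66.4 tilt 1.22 F [-2.7  1.2  9. ] T [0.26 0.89 0.01] w 0.0358 t 25.17
zaxis deg: tilt along yaw dir [-0.24  1.2 ] in tool xy [ 0.26 -1.19] q [-0.484  0.346  1.652  0.018  1.156  0.668]
tool shift units [-0.053  0.003  0.013] turn units 8.7 len 0.06
```

>>> move_arm(
  moves="-.03 0 .03 .8 0;0 0 .04 .8 0;0 0 .04 .8 0;0 0 .04 .8 0",
)

```text
time: 25.5
eef_pos: [0.571, -0.1583, 0.091]
eef_rot: [-3.118, -0.101, 0.004]
ft_force: [-4.3, 2.2, 10.1]
grip_width: 0.036
```

```bash
python3 s.py .569 -.1595 .0905 -118.6
```

```text
cur [ 0.5709 -0.1584  0.091 ] yawy -86.17 tilt 1.25 F [-4.4  2.1  9.1] T [ 0.31  0.89 -0.01] w 0.0358 t 25.6
zaxis deg: tilt along yaw dir [-0.18  1.24] in tool xy [-0.09 -1.25] q [-0.484  0.345  1.653  0.019  1.156  1.012]
tool shift units [-0.05   0.025  0.013] turn units 5.405 len 0.06
```

>>> move_arm(
  moves="-.02 0 .03 .8 0;0 0 .04 .8 0;0 0 .04 .8 0;0 0 .04 .8 0",
)

```text
time: 25.93
eef_pos: [0.5709, -0.158, 0.0911]
eef_rot: [-3.09, 0.435, 0.009]
ft_force: [-5.2, 2.6, 10.6]
grip_width: 0.036
```

```bash
python3 s.py .569 -.1595 .0905 -118.6
```

```text
cur [ 0.5709 -0.158   0.0911] yawy -105.93 tilt 1.26 F [-4.4  2.6  9.9] T [0.42 0.89 0.01] w 0.0357 t 26.03
zaxis deg: tilt along yaw dir [-0.17  1.25] in tool xy [-0.51 -1.15] q [-0.483  0.345  1.654  0.02   1.156  1.357]
tool shift units [-0.035  0.048  0.014] turn units 2.111 len 0.06
```

>>> move_arm(
  moves="-.02 .02 .03 .8 0;0 0 .04 .8 0;0 0 .04 .8 0",
)

```text
time: 26.28
eef_pos: [0.5709, -0.1583, 0.0913]
eef_rot: [-3.009, 0.828, 0.012]
ft_force: [-3.6, 2.0, 8.0]
grip_width: 0.0357
```

```bash
python3 s.py .569 -.1595 .0905 -118.6
```

```text
cur [ 0.5709 -0.1584  0.0913] yawy -120.68 tilt 1.25 F [-3.8  2.1  8.8] T [0.42 0.9  0.03] w 0.0357 t 26.38
zaxis deg: tilt along yaw dir [-0.1   1.25] in tool xy [-0.72 -1.02] q [-0.484  0.344  1.654  0.02   1.155  1.614]
tool shift units [-0.026  0.049  0.019] turn units -0.347 len 0.06
```

>>> move_arm(
  moves="0 .02 .03 .7 0",
)

```text
time: 26.47
eef_pos: [0.5703, -0.1579, 0.0913]
eef_rot: [-2.976, 0.935, 0.015]
ft_force: [-3.4, 7.7, 9.7]
grip_width: 0.0358
```

```bash
python3 s.py .569 -.1595 .0905 -118.6
```

```text
cur [ 0.5702 -0.1578  0.0913] yawy -124.95 tilt 1.39 F [-3.5  5.5  9.7] T [1.13 0.97 0.13] w 0.0361 t 26.57
zaxis deg: tilt along yaw dir [-0.18  1.38] in tool xy [-0.93 -1.03] q [-0.485  0.344  1.655  0.022  1.157  1.687]
tool shift units [-0.001  0.051  0.019] turn units -1.059 len 0.05
```

>>> move_arm(
  moves="0 .01 .08 .2 0;0 0 .1 .1 0;0 0 .12 .1 0",
)

```text
time: 26.82
eef_pos: [0.5705, -0.1576, 0.0911]
eef_rot: [-2.959, 0.992, 0.021]
ft_force: [-13.8, 6.0, 33.4]
grip_width: 0.036
```

```bash
python3 s.py .569 -.1595 .0905 -118.6
```

```text
cur [ 0.5705 -0.1576  0.0911] yawy -127.07 tilt 1.37 F [-12.4   5.5  29.4] T [1.04 2.74 0.6 ] w 0.0358 t 26.92
zaxis deg: tilt along yaw dir [-0.35  1.33] in tool xy [-1.08 -0.85] q [-0.483  0.346  1.652  0.019  1.159  1.727]
tool shift units [-0.002  0.06   0.014] turn units -1.411 len 0.06
```

```bash
python3 - <<'E'
from m import *
s=cam('scene'); w=cam('wrist')
a=cv2.resize(s['image'][215:290,225:308,::-1],(400,360),interpolation=cv2.INTER_CUBIC)
b=cv2.resize(w['image'][140:260,250:384,::-1],(400,360),interpolation=cv2.INTER_CUBIC)
cv2.imwrite('pics/z7.png',np.hstack([a,b])); go(.569,-.1595,.0905,-118.6)
E
```

```text
cur [ 0.5705 -0.1576  0.0911] yawy -127.05 tilt 1.37 F [-12.6   5.4  28.8] T [0.98 2.67 0.66] w 0.0354 t 27.02
zaxis deg: tilt along yaw dir [-0.34  1.33] in tool xy [-1.07 -0.85] q [-0.483  0.346  1.652  0.019  1.159  1.726]
tool shift units [-0.002  0.061  0.014] turn units -1.409 len 0.06
```

View pics/z7.png

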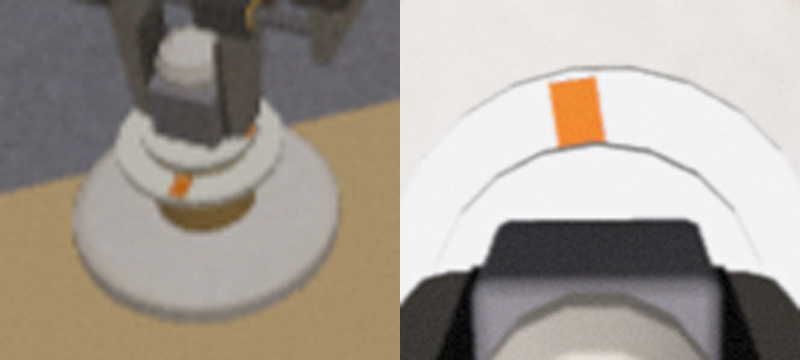

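>>> move_arm(
  moves="-.03 -.02 .1 .05 0;-.03 -.02 .1 .05 0;-.03 -.02 .1 .05 0",
)

```text
time: 27.27
eef_pos: [0.5703, -0.1571, 0.091]
eef_rot: [-2.964, 1.008, 0.016]
ft_force: [-9.0, 0.4, 20.3]
grip_width: 0.0358
```

```bash
python3 s.py .569 -.1595 .0905 -118.6
```

```text
cur [ 0.5703 -0.1571  0.091 ] yawy -127.57 tilt 0.86 F [-8.7  0.1 21. ] T [0.19 1.9  0.62] w 0.036 t 27.37
zaxis deg: tilt along yaw dir [-0.33  0.79] in tool xy [-0.74 -0.43] q [-0.478  0.343  1.656  0.011  1.154  1.744]
tool shift units [0.011 0.067 0.013] turn units -1.495 len 0.07
```

>>> move_arm(
  moves="-.04 -.01 .1 .03 0;-.04 -.01 .1 .03 0;-.04 -.01 .1 .03 0;-.04 -.01 .1 .03 0",
)

```text
time: 27.7
eef_pos: [0.57, -0.1567, 0.0909]
eef_rot: [-2.97, 1.018, 0.001]
ft_force: [-7.5, 1.0, 20.9]
grip_width: 0.0356
```

```bash
python3 s.py .569 -.1595 .0905 -118.6
```

```text
cur [ 0.5699 -0.1567  0.0909] yawy -127.82 tilt 0.12 F [-7.2  0.2 19.5] T [0.31 1.6  0.63] w 0.0358 t 27.8
zaxis deg: tilt along yaw dir [0.01 0.12] in tool xy [-0.06 -0.1 ] q [-0.474  0.336  1.666  0.002  1.141  1.756]
tool shift units [0.025 0.07  0.009] turn units -1.537 len 0.07
```

```bash
python3 - <<'E'
from m import *
s=cam('scene'); w=cam('wrist')
a=cv2.resize(s['image'][215:290,225:308,::-1],(400,360),interpolation=cv2.INTER_CUBIC)
b=cv2.resize(w['image'][140:260,250:384,::-1],(400,360),interpolation=cv2.INTER_CUBIC)
cv2.imwrite('pics/z8.png',np.hstack([a,b])); cv2.imwrite('pics/s8.png',s['image'][:,:,::-1]); go(.569,-.1595,.0905,-118.6)
for i in range(4): cam('top')
go(.569,-.1595,.0905,-118.6)
E
```

```text
cur [ 0.5699 -0.1567  0.0909] yawy -127.82 tilt 0.13 F [-6.9  0.6 20.1] T [0.34 1.48 0.64] w 0.036 t 27.9
zaxis deg: tilt along yaw dir [0.01 0.13] in tool xy [-0.07 -0.11] q [-0.474  0.336  1.665  0.002  1.141  1.756]
tool shift units [0.025 0.071 0.01 ] turn units -1.536 len 0.08
cur [ 0.57   -0.1567  0.0909] yawy -127.83 tilt 0.13 F [-7.5 -0.1 20.3] T [0.35 1.54 0.62] w 0.0358 t 28.1
zaxis deg: tilt along yaw dir [0.01 0.13] in tool xy [-0.07 -0.11] q [-0.474  0.336  1.665  0.002  1.141  1.756]
tool shift units [0.024 0.07  0.01 ] turn units -1.538 len 0.07
```

View pics/z8.png

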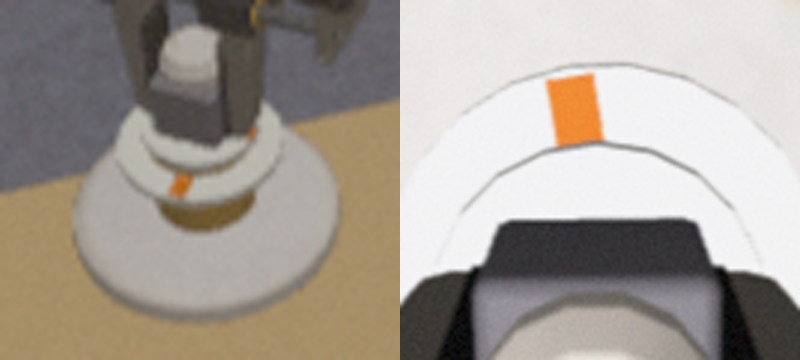

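View pics/s8.png

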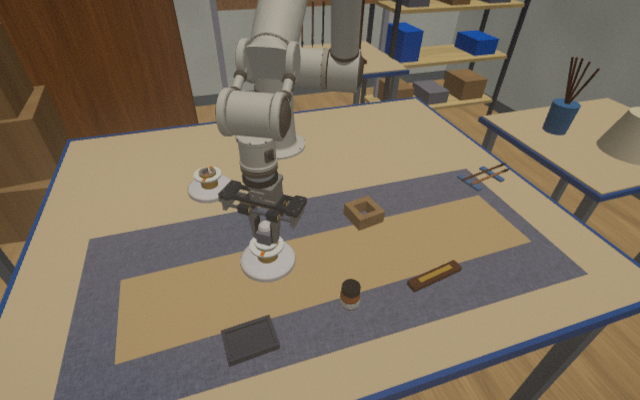

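The pictures show the lamp fitted in the far holder, with its collar on the rim. The holder's flange mark appears at zoom (575,110), about 8° past square to the lamp body, so the lamp has turned past a quarter turn to the stop. The ink jar, inkstone and paperweight look unmoved, and the readings are steady.

```bash
python3 -c "
from station import env
print(env.job_done())"
```

```text
the job is handed in; nothing more can be done
None
```

I lifted the lamp out of its carton and put its pins into the slots of the holder farthest from the robot. I pressed it down and turned it clockwise to the stop, then handed the job in at 28.1 s, still gripping at 40 N and pressing.

**Last checks that agreed**
- **Press:** about 20 N at the wrist, against the spring's 9.5 N, so the collar bears on the rim. It held steady for the last 0.3 s.
- **Turn:** the gripper turned about 99° and stopped against a steady 0.6 N·m. The wrist picture also shows the holder's flange mark about 8° past square.
- **Upright:** the tool's tilt was 0.13°.
- **Other things:** by eye in the scene picture, the ink jar, inkstone and paperweight are where they began.

**What went less well**
- **Tool tilt:** it drifted to as much as 3° while moving. I spent about 15 s removing it before the grasp. About 1.3° came back and was still there during insertion and the turn, and I removed it while pressing at the end.
- **Impact:** the wrist force reached 53 N for a moment when the collar met the rim; the limit is 120 N.
- **Small disagreements:** the gripper's turn ended 2–3° past the expected 96° stop, which is either arm flex, a small slip in the grip or measuring error. The final height was about 0.2 mm above the flush height I worked out.
- **Not measured:** the contact's travel could not be read directly, so "fully pressed" rests on the force and height above.

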